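# Charge an insect cage with feeders and lock its port

## Task

Load every feeder lying on the bench into the mesh insect cage: set it in the loading chute, rib up and lengthwise, and push it with the wooden push stick through the port until it is fully inside the cage; the gripper must not touch a feeder that is already in the port or beyond. When all the feeders are inside, knock the lock pin fully down with the mallet, never with the fingers, then put the push stick and the mallet back on the rubber mat and leave the bottle, jar and cup alone.

Things in the scene. Friction and masses are not known exactly. Their poses are not given: they have to be found in the camera images.
- cage: Fixed half-round wire-mesh cage (140 wide, 84 high, bail handle up to 107) with a white port plate (x -5 to +5) and an aluminium loading chute before it. Origin: on the bench (z = 0) under the lock pin, mid-port; x = push direction, from chute into cage. Inside: x = 5 to 282, 132 wide, floor 6 above the bench, room for four feeders in a row. A feeder is fully inside when its origin has x > 32 mm.
- chute (a point): Middle of the chute's floor, 6 above the bench, 75 mm before the pin line (x = -75 in the cage's frame; same axes). The chute is a straight channel, open on top and at its outer end, from x = -130 to the port; inner width 49, tapering to 42 over the last 40; lips up to 31 above the bench, 35 either side of the middle. The port: 42 wide, clear from 6 to 58 above the bench; pin bush up to 78.
- pin (a joint): Steel lock pin, upright in a bush over the port: 0 = up, 0.030 m = fully down (bars the port behind the feeders). It needs about 5 to 8 N, has a light spring but stays by friction where it is driven. It can only go fully down when no feeder is under it. It starts between 0 and 0.004.
- pin_top (a point): Centre of the top of the pin's round head (26 in diameter), about 118 mm above the bench when up and 88 when fully down.
- feeder1: White plastic feeder: a flat body 60 long (x) x 36 wide (y) x 18 high with an upright grip rib along the middle of its top, 48 long x 12 thick, top of the rib 46 above the underside. Origin: centre of the underside; x lengthwise, z up. About 90 g (varies). Three of the four feeders, or all four, are present; all are alike.
- feeder2: Another feeder, the same as feeder1.
- feeder3: Another feeder, the same as feeder1.
- feeder4: Another feeder, the same as feeder1.
- stick: Wooden push stick: a flat bar 200 long x 34 wide x 14 high with an upright handle block, 40 long (x) x 20 thick (y), its top 65 above the underside. Origin: on the underside below the handle's centre; x points to the nose, whose flat end is 125 ahead of the origin; the tail is 75 behind it. 140 g.
- mallet: Rubber-headed mallet standing on its striking face: head an upright cylinder 44 in diameter, 70 high; level wooden handle 18 thick (y) x 22 high, centre 37 above the striking face, running from the head to 138 behind the head's axis. Origin: centre of the striking face (underside of the head); x points from the handle to the head, z up. 300 g, centre of mass about 9 mm from the head's axis.
- mat: Fixed grey rubber tool mat, 280 (x) x 220 (y) x 3 thick. Origin: centre of its underside, on the bench. Both tools start on it.
- bottle: Bystander: closed bottle, 60 in diameter, 160 high, standing on the bench. Origin: centre of its underside.
- jar: Bystander: glass jar, 70 in diameter, 90 high. Origin: centre of its underside.
- cup: Bystander: steel cup, 70 in diameter, 90 high. Origin: centre of its underside.
Things that resemble listed ones, but are neither listed nor needed, are in the scene too. Of the things that look like the stick, take the one that is nearest to the robot's base at the start.

How it is judged:
On the way, in this order (a step that is already met when the one before it is completed fails the run):
1. the push stick pushes a feeder into the port (((contact force between stick and feeder1 above 0.1 N and x of feeder1 in the frame of cage between -0.02 and 0.03 m) or (contact force between stick and feeder2 above 0.1 N and x of feeder2 in the frame of cage between -0.02 and 0.03 m) or (contact force between stick and feeder3 above 0.1 N and x of feeder3 in the frame of cage between -0.02 and 0.03 m) or (contact force between stick and feeder4 above 0.1 N and x of feeder4 in the frame of cage between -0.02 and 0.03 m))).
2. all feeders are fully inside the cage, the pin still up (x of each of feeder1, feeder2, feeder3, feeder4 in the frame of cage above 0.032 m and y of feeder1 in the frame of cage between -0.07 and 0.07 m and y of feeder2 in the frame of cage between -0.07 and 0.07 m and y of feeder3 in the frame of cage between -0.07 and 0.07 m and y of feeder4 in the frame of cage between -0.07 and 0.07 m and value of joint pin below 0.012 m), for 0.2 s.
3. the mallet has driven the pin fully down (x of each of feeder1, feeder2, feeder3, feeder4 in the frame of cage above 0.032 m and y of feeder1 in the frame of cage between -0.07 and 0.07 m and y of feeder2 in the frame of cage between -0.07 and 0.07 m and y of feeder3 in the frame of cage between -0.07 and 0.07 m and y of feeder4 in the frame of cage between -0.07 and 0.07 m and value of joint pin above 0.026 m and contact force between mallet and pin above 1 N).
At the end, for the whole second after the job is handed in: Every feeder present lies still inside the cage, its origin more than 32 mm past the pin line; the lock pin is down by more than 26 of its 30 mm; push stick and mallet lie still on the rubber mat (their origins over the mat, resting on it) (x of feeder1 in the frame of cage between 0.032 and 0.29 m and y of feeder1 in the frame of cage between -0.07 and 0.07 m and x of feeder2 in the frame of cage between 0.032 and 0.29 m and y of feeder2 in the frame of cage between -0.07 and 0.07 m and x of feeder3 in the frame of cage between 0.032 and 0.29 m and y of feeder3 in the frame of cage between -0.07 and 0.07 m and x of feeder4 in the frame of cage between 0.032 and 0.29 m and y of feeder4 in the frame of cage between -0.07 and 0.07 m and z of each of feeder1, feeder2, feeder3, feeder4 in the frame of cage below 0.05 m and linear speed of each of feeder1, feeder2, feeder3, feeder4, stick, mallet below 0.02 m/s and value of joint pin above 0.026 m and x of stick in the frame of mat between -0.14 and 0.14 m and y of stick in the frame of mat between -0.11 and 0.11 m and z of stick in the frame of mat below 0.03 m and x of mallet in the frame of mat between -0.14 and 0.14 m and y of mallet in the frame of mat between -0.11 and 0.11 m and z of mallet in the frame of mat below 0.045 m); the robot touches nothing.
It fails at once if the gripper touches a feeder in the port or the cage ((contact force between the fingers and feeder1 above 0.5 N and x of feeder1 in the frame of cage between -0.02 and 0.285 m and y of feeder1 in the frame of cage between -0.068 and 0.068 m and z of feeder1 in the frame of cage below 0.03 m) or (contact force between the fingers and feeder2 above 0.5 N and x of feeder2 in the frame of cage between -0.02 and 0.285 m and y of feeder2 in the frame of cage between -0.068 and 0.068 m and z of feeder2 in the frame of cage below 0.03 m) or (contact force between the fingers and feeder3 above 0.5 N and x of feeder3 in the frame of cage between -0.02 and 0.285 m and y of feeder3 in the frame of cage between -0.068 and 0.068 m and z of feeder3 in the frame of cage below 0.03 m) or (contact force between the fingers and feeder4 above 0.5 N and x of feeder4 in the frame of cage between -0.02 and 0.285 m and y of feeder4 in the frame of cage between -0.068 and 0.068 m and z of feeder4 in the frame of cage below 0.03 m)).
It fails at once if the mallet, not the push stick, pushes a feeder (contact force between mallet and feeder1 above 1 N or contact force between mallet and feeder2 above 1 N or contact force between mallet and feeder3 above 1 N or contact force between mallet and feeder4 above 1 N).
It fails at once if the fingers press the pin (contact force between the fingers and pin above 1 N).
It fails at once if the bottle, jar or cup is disturbed (distance of any of bottle, jar, cup from where it was at the start of the episode above 0.03 m).
Of feeder1, feeder2, feeder3, feeder4 only 3 to 4 are there at a start; the rules pass over those that are not, and their reading is None.
At some moment in a run one of feeder1, feeder2, feeder3, feeder4, stick may be knocked a few centimetres aside while the robot is not near it.
It also fails if it takes over 210 s, if anything falls off the work surface, if the arm or the gripper's body presses on something with over 40 N, if the wrist force passes 120 N, or if a joint passes its speed limit or range.

## Robot

A 6-joint arm with a two-finger parallel gripper is mounted at the origin on the work surface. World frame = base frame: x ahead of the robot, y to its left, z up, the work surface at z = 0. Lengths are in m, angles in rad, forces in N, time in s.
With the tool pointing down it reaches from about 0.35 to 0.975 m from the base axis. Payload 17.4 kg.
Tool frame: the origin (TCP) lies midway between the tips of the shut fingers; the grasp point (between the pads) lies 19 mm behind it; z points along the fingers, y is the line along which they close (so a half turn about z gives the same grasp; the last joint's range is limited). The gripper opens to 85 mm and grips with 20 to 120 N. Pads are 22 mm wide; open, the fingers measure 114 mm over their backs; the gripper's body (76 mm by 85 mm) begins 54 mm behind the grasp point. The pads swing forward as they close: fully open they stand 13 mm farther back than shut.
Start: joints at [-1.222, 0.116, 1.442, -0, 1.584, -0.038], TCP at [0.255, -0.625, 0.231] pointing down, gripper open.
Joint ranges: [-2.83, 2.83], [-0.83, 2.19], [0.07, 2.5], [-1.14, 4.28], [0.01, 3], [-2.97, 2.97]. Speed limits (rad/s): [1.89, 1.89, 2.22, 3.14, 3.14, 3.14].

## Interface

Orientations are given as a unit quaternion [w, x, y, z].
In Python, from workcell import monitor, vision, r gives the robot as it stands.
- The arm moves only by the tool step_arm, never from a script. Its arguments are lists of equal length, an entry for each row: "grip": the finger opening in mm, from 0 to 85.4; "travel": the shift along the tool's x, y, z in mm, a list of three; "turn": the turn about the tool's z in rad. In form: {"grip": [grip, ...], "travel": [[tx, ty, tz], ...], "turn": [turn, ...]}. A call has 1 to 20 rows; each row is the pose to reach, as a shift and turn from the pose commanded when the call began, along the tool's axes at that moment; what a row does not reach only later rows make up. A row lasts 1/8 s, in which the tool goes at most 62.5 mm and 10.7 degrees, less where a joint would pass 70% of its speed; a pose out of reach is approached as far as the arm can. A call with a gripper value outside its range is refused whole. The fingers move at their own pace and stop on an object; the grip force is fixed at half the most. Time passes only in rows, so rows that repeat a pose let the fingers close. It gives the time, the measured TCP pose, the force and the opening at its end, in the units of the state.
- monitor.get_state(): the state, without advancing time (a new reading comes with each control period).
- vision.snapshot(name): name is "side" or "top"; returns the picture (420x560x3 uint8, blue, green, red); there is no depth.
- vision.camera_info(name): a dict with "intrinsics" (3x3 intrinsics, pixels), "origin" and "attitude" of the camera in the world. Camera axes: x right, y down, z forward; pixel columns grow to the right and rows downward; lengths in m; the calibration is good to about 2 mm. A picture is of the moment at which its call begins. camera_info takes no time and is no camera call.
- r.job_done(): hands the job in, once; it reports no verdict.
Trained networks look in the newest picture that a camera, given by its name, has taken for a name from the list of things; names that differ only in an ending like _2 or _b are one class to them, and where a whole thing is asked for, a point or a joint stands for the part that bears it (a point fixed in the world has none). Each returns a list of dicts, best first, with "confidence" (0 to 1); they miss things now and then, are a little off and sometimes report something else, mostly with a low value. They report only what shows in the picture. A call takes as long as a camera call. They do not tell look-alikes from the thing itself.
- vision.find_in(target, camera): "rect" ([left, top, right, bottom] in pixels, round what is visible of it).
The state is a dict: "time_s": time; "joint_positions": joint angles; "joint_velocities": joint speeds; "tau": joint torques, N m; "position": TCP position; "orientation": TCP orientation; "force": force on the tool from outside, world axes, zero at the start; "ft_torque": the same for the moment, N m; "finger_gap": finger opening in m.
Only numpy, scipy, OpenCV 4.12 (cv2) and the standard library are available. Lean on these libraries where they do the work, as an engineer would, in place of code of your own. Each camera call takes 0.05 s, during which the arm holds its last target. There are 200 camera calls.

## Working session

There is one attempt and no reset: what is moved stays moved. The work goes in short steps, Python scripts to look and compute and a tool call to move; the robot and the scene stay as the last step left them, time stands still between calls to the robot, and variables do not carry over. Pictures are saved under pics/ and viewed, on a budget of 14 in all, crops included, one or two more only if the job needs it, and the job is handed in when it is done.

Besides the shell and the picture viewer there is one more tool, called after ">>>" as name([rows], argument=value, ...), one row to a line, values as JSON. step_arm: Moves the arm, as the interface text tells. Its arguments: {"type":"object","properties":{"grip":{"type":"array","items":{"type":"number"}},"travel":{"type":"array","items":{"type":"array","items":{"type":"number"}}},"turn":{"type":"array","items":{"type":"number"}}},"required":["grip","travel","turn"]}

```bash
mkdir -p pics; ls; python3 - <<'E'
from workcell import monitor, vision, r
import cv2
s=monitor.get_state(); print(s['time_s'],s['position'],s['orientation'],s['finger_gap'])
for n in('side','top'):
    c=vision.camera_info(n); print(n,c)
    cv2.imwrite(f'pics/{n}0.png',vision.snapshot(n))
    for t in ('cage','chute','pin','feeder1','stick','mallet','mat','bottle','jar','cup'):
        try: print(t,[(round(d['confidence'],2),[round(v) for v in d['rect']]) for d in vision.find_in(t,n)])
        except Exception as e: print(t,e)
E
```

```text
pics
0.0 [ 0.25454254 -0.62496558  0.23053385] [-5.91457942e-04  9.81354781e-01  1.92204144e-01 -1.07916772e-04] 0.08554511393137552
side {'intrinsics': array([[509.60307554,   0.        , 282.5479621 ],
       [  0.        , 509.60307554, 223.32695212],
       [  0.        ,   0.        ,   1.        ]]), 'origin': array([-0.31759533,  0.94026242,  0.87270718]), 'attitude': array([ 0.1813338 , -0.3039539 ,  0.80878689, -0.46967419])}
cage [(0.7, [149, 233, 270, 329])]
chute [(0.8, [148, 233, 274, 326])]
pin [(0.71, [350, 230, 359, 256]), (0.57, [229, 233, 237, 245]), (0.27, [148, 232, 273, 326])]
feeder1 [(0.79, [267, 283, 290, 303]), (0.78, [223, 317, 243, 345]), (0.64, [288, 264, 310, 287])]
stick [(0.72, [304, 221, 353, 253]), (0.64, [410, 190, 461, 214])]
mallet [(0.62, [350, 233, 355, 257])]
mat [(0.97, [290, 222, 359, 276])]
bottle [(0.74, [325, 167, 344, 215])]
jar [(0.79, [211, 214, 234, 247])]
cup [(0.89, [119, 317, 154, 365])]
top {'intrinsics': array([[453.83058869,   0.        , 275.69083412],
       [  0.        , 453.83058869, 213.66799498],
       [  0.        ,   0.        ,   1.        ]]), 'origin': array([ 0.43761273, -0.08899483,  1.90387431]), 'attitude': array([ 0.02572259, -0.70262113,  0.71050837, -0.02897861])}
cage [(0.57, [163, 186, 267, 227])]
chute [(0.65, [161, 182, 271, 229])]
pin []
feeder1 [(0.56, [238, 244, 253, 250]), (0.54, [172, 246, 189, 261]), (0.51, [216, 243, 233, 253]), (0.33, [296, 254, 338, 267])]
stick [(0.98, [396, 241, 428, 289]), (0.63, [277, 226, 327, 237])]
mallet [(0.6, [297, 253, 336, 265])]
mat []
bottle [(0.75, [337, 194, 356, 209])]
jar [(0.79, [246, 151, 260, 177]), (0.48, [268, 212, 345, 273])]
cup [(0.5, [121, 215, 145, 229])]
```

```bash
python3 - <<'E'
import cv2
a=cv2.imread('pics/top0.png')[130:310,100:450]; cv2.imwrite('pics/top0c.png',cv2.resize(a,(800,411),interpolation=cv2.INTER_CUBIC))
a=cv2.imread('pics/side0.png')[150:380,100:480]; cv2.imwrite('pics/side0c.png',cv2.resize(a,(800,484),interpolation=cv2.INTER_CUBIC))
E
```

```text
(no output)
```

View pics/top0c.png

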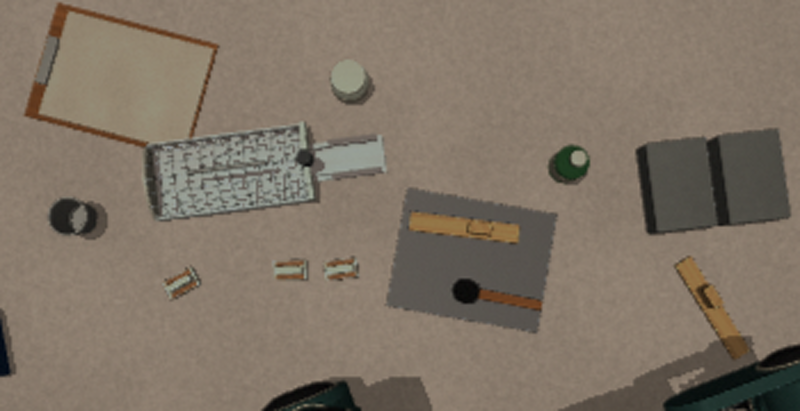

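View pics/side0c.png

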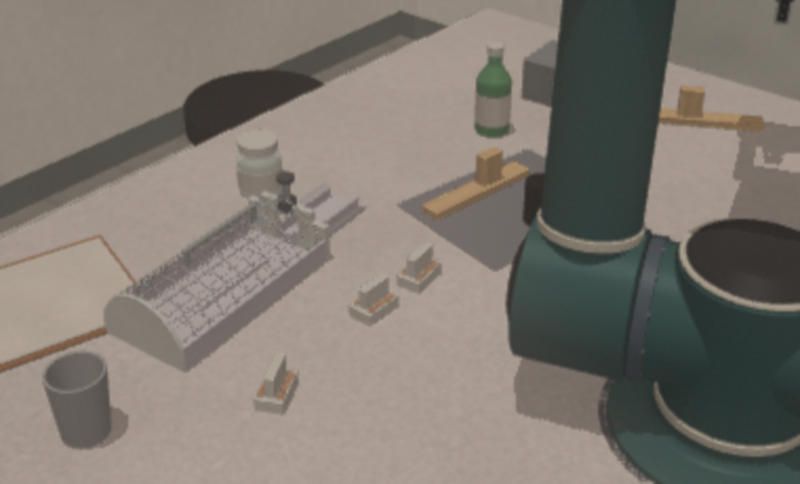

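```bash
cat > h.py <<'E'
import numpy as np, cv2
from scipy.spatial.transform import Rotation as R
from workcell import monitor, vision, r
def cam(n):
    c=vision.camera_info(n); q=c['attitude']; return c['intrinsics'],c['origin'],R.from_quat([q[1],q[2],q[3],q[0]]).as_matrix()
def ray(n,p):
    K,o,A=cam(n); return o,A@np.linalg.inv(K)@np.array([p[0],p[1],1.])
def atz(n,p,z):
    o,d=ray(n,p); return o+d*(z-o[2])/d[2]
def pix(n,P):
    K,o,A=cam(n); q=K@(A.T@(np.asarray(P,float)-o)); return q[:2]/q[2]
def up(n,name,box,im=None,size=(800,600)):
    im=vision.snapshot(n) if im is None else im
    x0,y0,x1,y1=box; s=min(size[0]/(x1-x0),size[1]/(y1-y0))
    cv2.imwrite(f'pics/{name}.png',cv2.resize(im[y0:y1,x0:x1],None,fx=s,fy=s,interpolation=cv2.INTER_CUBIC)); return im
def tool():
    s=monitor.get_state(); q=s['orientation']; return np.array(s['position']),R.from_quat([q[1],q[2],q[3],q[0]]).as_matrix(),s
def go(P,yaw=None):
    """shift in tool axes mm to TCP target P; yaw = wanted world angle of tool y line (deg)"""
    p,A,s=tool(); d=A.T@(np.array(P)-p)*1000
    t=0
    if yaw is not None:
        cur=np.degrees(np.arctan2(A[1,1],A[0,1])); dy=(yaw-cur+90)%180-90; t=-np.radians(dy) # tool z down
    return np.round(d,1),round(t,3)
E
python3 - <<'E'
from h import *
f=lambda c,k=800/350:(100+c[0]/k,130+c[1]/k)
for n,c,z in [('feed A',(182,284),.03),('feed B',(291,270),.03),('feed C',(341,268),.03),('stick1 nose?',(410,221),.014),('stick1 end',(519,233),.014),('stick1 h',(480,228),.065),('malhead',(466,291),.07),('malend',(541,303),.048),('pin',(305,158),.118),('chute end top',(383,137),.031),('chute end bot',(384,174),.031),('port top',(304,124),.06),('port bot',(314,200),.06),('stick2 h',(706,296),.065),('jar',(350,80),.09),('cup',(65,215),.09),('bottle',(575,158),.16),('mat tl',(407,188),.003),('mat tr',(556,213),.003),('mat br',(537,331),.003),('mat bl',(388,304),.003),('cage far',(150,145),.006),('cage far',(158,218),.006)]:
    P=atz('top',f(c),z); print(n,P.round(3),np.hypot(*P[:2]).round(3))
p,A,s=tool();print(A.round(3),s['joint_positions'])
E
```

```text
feed A [0.42  0.298 0.03 ] 0.515
feed B [0.443 0.102 0.03 ] 0.454
feed C [0.445 0.012 0.03 ] 0.446
stick1 nose? [ 0.53  -0.113  0.014] 0.541
stick1 end [ 0.505 -0.312  0.014] 0.594
stick1 h [ 0.513 -0.237  0.065] 0.565
malhead [ 0.402 -0.21   0.07 ] 0.454
malend [ 0.379 -0.344  0.048] 0.512
pin [0.636 0.068 0.118] 0.639
chute end top [ 0.682 -0.066  0.031] 0.685
chute end bot [ 0.614 -0.067  0.031] 0.618
port top [0.703 0.075 0.06 ] 0.707
port bot [0.567 0.058 0.06 ] 0.57
stick2 h [ 0.389 -0.634  0.065] 0.744
jar [ 0.776 -0.009  0.09 ] 0.777
cup [0.543 0.491 0.09 ] 0.732
bottle [ 0.626 -0.392  0.16 ] 0.738
mat tl [ 0.591 -0.109  0.003] 0.601
mat tr [ 0.542 -0.382  0.003] 0.663
mat br [ 0.327 -0.342  0.003] 0.473
mat bl [ 0.379 -0.072  0.003] 0.386
cage far [0.675 0.363 0.006] 0.767
cage far [0.541 0.348 0.006] 0.643
[[ 0.926  0.377 -0.   ]
 [ 0.377 -0.926  0.   ]
 [-0.    -0.    -1.   ]] [-1.22182246e+00  1.15993450e-01  1.44164065e+00 -4.55141362e-06
  1.58400739e+00 -3.77725792e-02]
```

```bash
cat > ov.py <<'E'
from h import *
def T(x,y,yaw,P,z=0):
    c,s=np.cos(np.radians(yaw)),np.sin(np.radians(yaw)); P=np.asarray(P,float)
    return np.c_[x+c*P[:,0]-s*P[:,1],y+s*P[:,0]+c*P[:,1],z+P[:,2]]
def rect(x0,x1,y0,y1,z): return [(x0,y0,z),(x1,y0,z),(x1,y1,z),(x0,y1,z)]
CAGE=[rect(-.13,-.005,-.035,.035,.031),rect(-.13,-.04,-.0245,.0245,.006)]+[[(.013*np.cos(a),.013*np.sin(a),.117) for a in np.linspace(0,6.28,13)]]
CAGE+=[rect(.0,.285,-.07,.07,0.0)]
FEED=[rect(-.03,.03,-.018,.018,0),rect(-.03,.03,-.018,.018,.018),rect(-.024,.024,-.006,.006,.046)]
STICK=[rect(-.075,.125,-.017,.017,.014),rect(-.02,.02,-.01,.01,.065)]
MAL=[[(.022*np.cos(a),.022*np.sin(a),.07) for a in np.linspace(0,6.28,13)],rect(-.138,-.02,-.009,.009,.048)]
def draw(n,im,box,k,items):
    x0,y0,x1,y1=box; o=cv2.resize(im[y0:y1,x0:x1],None,fx=k,fy=k,interpolation=cv2.INTER_CUBIC)
    for mod,x,y,yaw,z in items:
        for pl in mod:
            p=np.array([pix(n,q) for q in T(x,y,yaw,pl,z)]); p=((p-[x0,y0]+.5)*k)
            cv2.polylines(o,[np.int32(p*8)],True,(0,0,255),1,cv2.LINE_AA,3)
    return o
E
python3 - <<'E'
from ov import *
it=[(CAGE,.636,.067,95.4,0),(FEED,.42,.298,115,0),(FEED,.443,.102,90,0),(FEED,.445,.012,95,0),(STICK,.514,-.237,83,.003),(MAL,.402,-.21,80,.003)]
t=draw('top',cv2.imread('pics/top0.png'),(160,175,345,285),4.3,it)
s=draw('side',cv2.imread('pics/side0.png'),(145,215,365,350),3.6,it)
cv2.imwrite('pics/o1.png',t); cv2.imwrite('pics/o2.png',s); print(t.shape,s.shape)
E
```

```text
(473, 796, 3) (486, 792, 3)
```

View pics/o1.png

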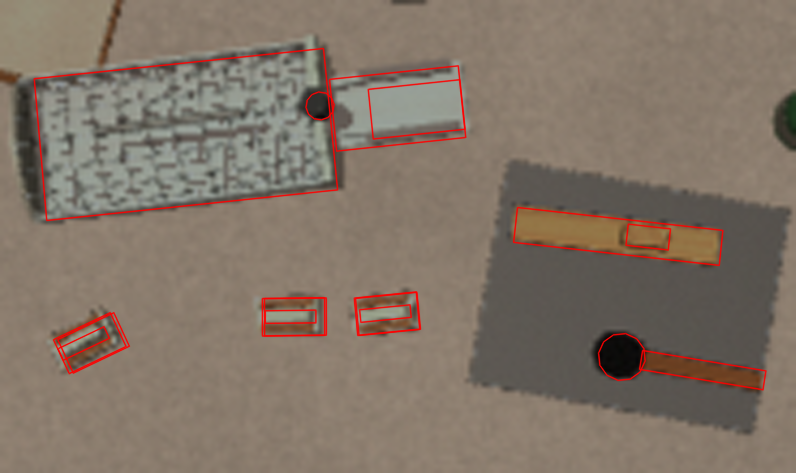

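View pics/o2.png

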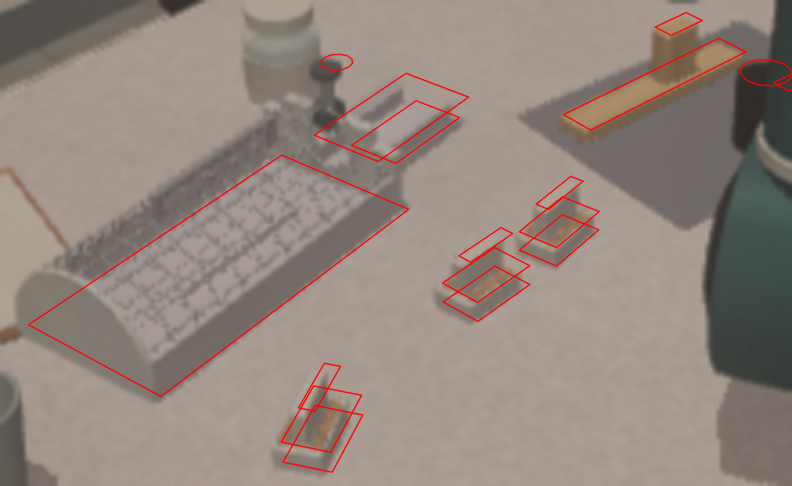

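```bash
cat >> ov.py <<'E'
def tri(pt,ps):
    # two-ray closest point; returns point and gap
    (o1,d1),(o2,d2)=ray('top',pt),ray('side',ps); d1/=np.linalg.norm(d1); d2/=np.linalg.norm(d2)
    s=np.linalg.lstsq(np.c_[d1,-d2],o2-o1,rcond=None)[0]; a=o1+s[0]*d1; b=o2+s[1]*d2
    return ((a+b)/2).round(4),round(np.linalg.norm(a-b),4),a.round(3),b.round(3)
E
python3 - <<'E'
from ov import *
ft=lambda u,v:(160+u/4.3-.5,175+v/4.3-.5)
fs=lambda u,v:(145+u/3.6-.5,215+v/3.6-.5)
for n,a,b in [('pin',(318,106),(326,68)),('handle top',(648,236),(677,28)),('A rib',(87,341),(326,392)),('B rib',(290,317),(478,250)),('C rib',(385,314),(556,196)),('chute corner near(y+)',(465,136),(463,116)),('cage corner',(47,219),(160,398))]:
    print(n,*tri(ft(*a),fs(*b)))
for n in('top','side'):
    im=cv2.imread(f'pics/{n}0.png')
    vision.snapshot(n)
    for t in ('pin_top','feeder1'):
        for d in vision.find_in(t,n): print(n,t,round(d['confidence'],2),np.round(d['rect'],1))
E
```

```text
pin [0.6388 0.0714 0.1116] 0.0071 [0.636 0.069 0.111] [0.641 0.074 0.112]
handle top [ 0.5151 -0.2374  0.0627] 0.0007 [ 0.515 -0.238  0.063] [ 0.515 -0.237  0.063]
A rib [0.4204 0.2946 0.0388] 0.0039 [0.422 0.296 0.039] [0.419 0.293 0.039]
B rib [0.4447 0.1045 0.041 ] 0.0058 [0.442 0.103 0.041] [0.447 0.106 0.041]
C rib [0.4455 0.0131 0.0426] 0.0032 [0.444 0.012 0.043] [0.447 0.014 0.043]
chute corner near(y+) [ 0.6173 -0.0644  0.0099] 0.0023 [ 0.616 -0.065  0.01 ] [ 0.618 -0.064  0.01 ]
cage corner [ 0.5406  0.3441 -0.0025] 0.0001 [ 0.541  0.344 -0.002] [ 0.541  0.344 -0.002]
top feeder1 0.66 [171.3 248.3 190.  259.9]
top feeder1 0.6 [217.2 239.4 235.6 253.9]
top feeder1 0.42 [239.9 246.1 253.7 251.9]
side pin_top 0.51 [229.9 234.6 239.3 246.4]
side feeder1 0.76 [289.8 264.3 308.2 288.1]
side feeder1 0.74 [221.7 318.7 240.8 348.2]
side feeder1 0.58 [267.3 284.  290.6 305.1]
side feeder1 0.56 [212.6 214.7 235.2 244.7]
```

```bash
python3 - <<'E'
from ov import *
print(go((.4455,.013,.12),7), go((.4455,.013,.025),7))
p,A,s=tool(); print(np.degrees(np.arctan2(A[1,1],A[0,1])))
E
```

```text
(array([ 417.5, -519. ,  111.3]), np.float64(-1.306)) (array([ 417.5, -519. ,  206.3]), np.float64(-1.306))
-67.83915355613304
```

>>> step_arm([
  [38,-47,10],
  [76,-94,20],
  [114,-142,30],
  [152,-189,40],
  [190,-236,50],
  [228,-283,60],
  [266,-330,70],
  [304,-378,80],
  [342,-425,90],
  [380,-472,100],
  [417,-519,111],
  [417,-519,111],
  [417,-519,111],
  [417,-519,111],
  [417,-519,150],
  [417,-519,180],
  [417,-519,180],
], grip=[85,85,85,85,85,85,85,85,85,85,85,85,85,85,60,60,60], turn=[-0.12,-0.24,-0.36,-0.48,-0.6,-0.72,-0.84,-0.96,-1.08,-1.2,-1.306,-1.306,-1.306,-1.306,-1.306,-1.306,-1.306])

```text
time_s: 3.52
position: [0.4439, 0.0118, 0.0499]
orientation: [-0.001, 0.664, 0.748, -0.001]
force: [0.4, -0.3, 0.5]
finger_gap: 0.0601
```

```bash
python3 - <<'E'
from ov import *
p,A,s=tool(); print(p.round(4),np.degrees(np.arctan2(A[1,1],A[0,1])),s['time_s'],s['finger_gap'],s['joint_positions'].round(2))
it=[(CAGE,.637,.068,95.4,0)]
a=draw('top',vision.snapshot('top'),(160,180,440,290),2.85,it)
b=draw('side',vision.snapshot('side'),(145,225,365,330),3.6,[(FEED,.4455,.013,97,0)]+it)
b=b[:, :798]; b=np.pad(b,((0,0),(0,a.shape[1]-b.shape[1]),(0,0))) if b.shape[1]<a.shape[1] else b[:,:a.shape[1]]
o=np.vstack([a,b])[:600]; print(o.shape); cv2.imwrite('pics/p1.png',o)
E
```

```text
[0.4439 0.0118 0.0499] 6.861131451221548 3.525 0.060146530432189454 [-0.03 -0.3   2.13 -0.    1.31 -0.15]
(600, 798, 3)
```

View pics/p1.png

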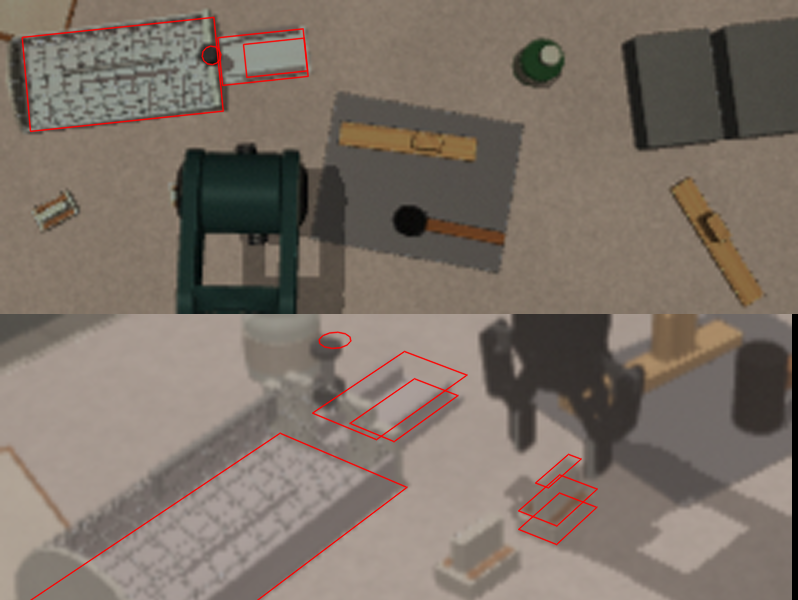

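>>> step_arm([
  [0,0,15],
  [0,0,26],
  [0,0,26],
  [0,0,26],
  [0,0,26],
  [0,0,26],
  [0,0,26],
  [0,0,26],
  [0,0,-25],
  [0,0,-60],
  [0,0,-60],
], grip=[50,50,50,0,0,0,0,0,0,0,0], turn=[0,0,0,0,0,0,0,0,0,0,0])

```text
time_s: 5.0
position: [0.4461, 0.0128, 0.1138]
orientation: [0.002, 0.663, 0.749, 0.001]
force: [-0.7, 0.0, -1.2]
finger_gap: 0.0109
```

```bash
python3 - <<'E'
from ov import *
p,A,s=tool(); print(p.round(4),s['finger_gap'])
c=np.radians(95.4)
for cx in(-.09,-.105):
  P=np.array([.637+cx*np.cos(c),.068+cx*np.sin(c)]); print(P,go((*P,.11),5.4),go((*P,.0325),5.4))
it=[(CAGE,.637,.068,95.4,0)]
b=draw('side',vision.snapshot('side'),(145,200,365,350),3.6,[(FEED,p[0],p[1],97,p[2]-.024)]+it)
cv2.imwrite('pics/p2.png',b)
E
```

```text
[0.4461 0.0128 0.1138] 0.010863075406005146
[ 0.64546975 -0.02160058] (array([-58.4, 193.7,   4.6]), np.float64(0.028)) (array([-58.4, 193.4,  82.1]), np.float64(0.028))
[ 0.64688137 -0.03653401] (array([-73.4, 193.3,   4.6]), np.float64(0.028)) (array([-73.3, 193. ,  82.1]), np.float64(0.028))
```

View pics/p2.png

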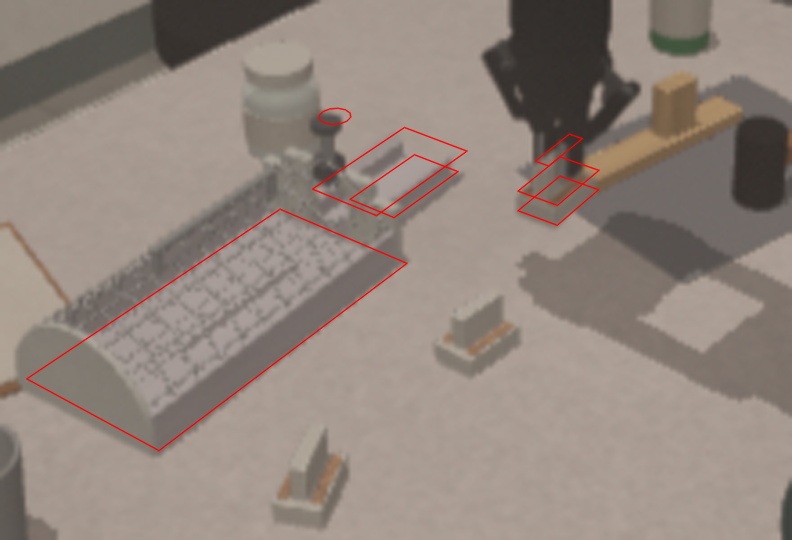

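>>> step_arm([
  [-15,49,0],
  [-30,97,0],
  [-45,145,0],
  [-58,195,0],
  [-58,195,5],
  [-58,195,5],
  [-58,195,30],
  [-58,195,50],
  [-58,195,65],
  [-58,195,76],
  [-58,195,76],
], grip=[0,0,0,0,0,0,0,0,0,0,0], turn=[0.028,0.028,0.028,0.028,0.028,0.028,0.028,0.028,0.028,0.028,0.028])

```text
time_s: 6.42
position: [0.6461, -0.0209, 0.0351]
orientation: [0.001, 0.673, 0.74, 0.001]
force: [7.7, 0.4, -6.6]
finger_gap: 0.0106
```

```bash
python3 - <<'E'
from ov import *
p,A,s=tool(); print(p.round(4),s['finger_gap'],s['force'],s['ft_torque'],np.degrees(np.arctan2(A[1,1],A[0,1])))
it=[(CAGE[:2],.638,.068,95.4,0)]
b=draw('side',vision.snapshot('side'),(205,215,315,290),5.5,[(FEED,p[0],p[1],95.4,p[2]-.024)])
a=draw('top',vision.snapshot('top'),(205,165,315,240),5.5,[])
cv2.imwrite('pics/p3.png',np.vstack([b[60:360],a[:240]]))
E
```

```text
[ 0.6461 -0.0209  0.0351] 0.010580319385388167 [ 7.71716355  0.4210534  -6.5879506 ] [ 0.17246711 -1.53331134  0.14555158] 5.401393972972327
```

View pics/p3.png

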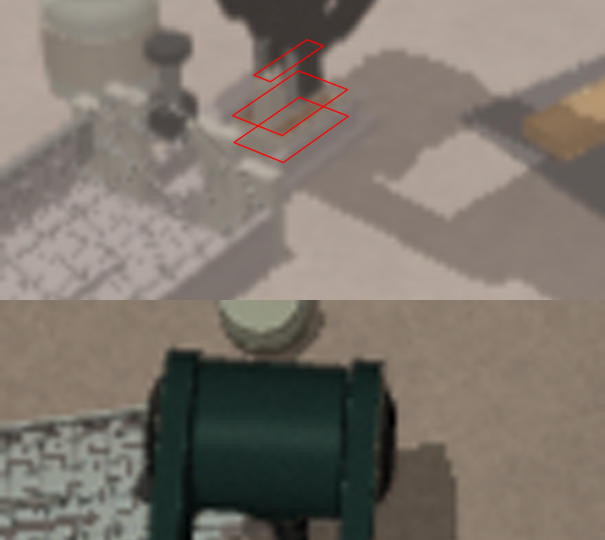

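>>> step_arm([
  [0,2,0],
  [0,4,0],
  [0,4,0],
  [0,4,0],
], grip=[0,0,0,0], turn=[0,0,0,0])

```text
time_s: 7.02
position: [0.6495, -0.0206, 0.0353]
orientation: [-0.0, 0.673, 0.74, -0.0]
force: [0.1, 0.1, -1.5]
finger_gap: 0.0106
```

>>> step_arm([
  [0,2,0],
  [0,4,0],
  [0,4,0],
  [0,4,0],
], grip=[0,0,0,0], turn=[0,0,0,0])

```text
time_s: 7.52
position: [0.6536, -0.0202, 0.0353]
orientation: [-0.0, 0.673, 0.74, -0.0]
force: [-1.1, -0.1, -0.9]
finger_gap: 0.0107
```

>>> step_arm([
  [0,1,0],
  [0,3,0],
  [0,3,0],
  [0,3,0],
], grip=[0,0,0,0], turn=[0,0,0,0])

```text
time_s: 8.02
position: [0.6566, -0.02, 0.0353]
orientation: [-0.0, 0.673, 0.74, -0.0]
force: [-0.6, -0.5, -1.3]
finger_gap: 0.0103
```

>>> step_arm([
  [0,1,0],
  [0,3,0],
  [0,3,0],
  [0,3,0],
], grip=[0,0,0,0], turn=[0,0,0,0])

```text
time_s: 8.52
position: [0.6586, -0.02, 0.0352]
orientation: [-0.001, 0.673, 0.74, -0.001]
force: [-10.2, -2.3, 4.4]
finger_gap: 0.0101
```

```bash
python3 - <<'E'
from ov import *
p,A,s=tool(); print(p.round(4),s['force'],s['ft_torque'])
b=draw('side',vision.snapshot('side'),(205,215,315,290),7.2,[])
cv2.imwrite('pics/p4.png',b)
E
```

```text
[ 0.6586 -0.02    0.0352] [-10.18619283  -2.28837671   4.40169168] [-0.3813996   1.88511603  0.30121989]
```

View pics/p4.png

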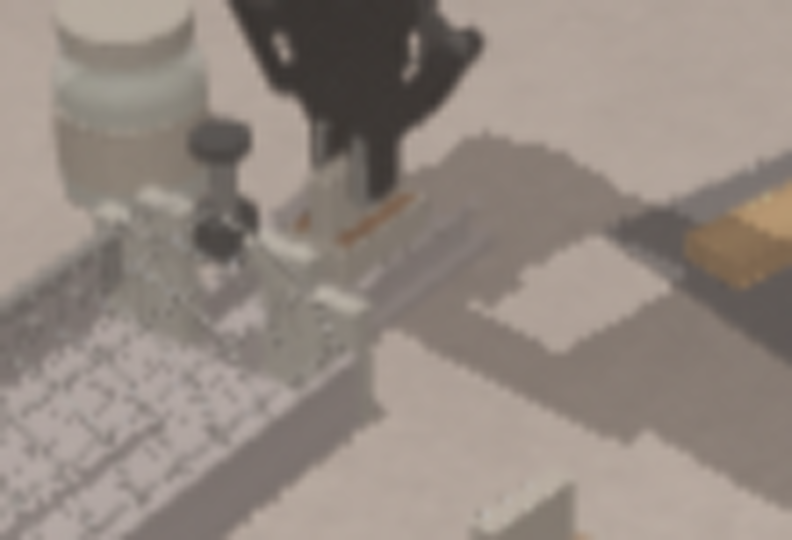

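>>> step_arm([
  [0,-4,0],
  [0,-7,0],
  [0,-7,2],
  [0,-7,4.5],
  [0,-7,4.5],
  [0,-7,4.5],
  [0,-7,4.5],
  [0,-7,4.5],
  [0,-7,-25],
  [0,-7,-80],
], grip=[0,0,0,0,0,18,18,18,18,18], turn=[0,0,0,0,0,0,0,0,0,0])

```text
time_s: 9.82
position: [0.6515, -0.0203, 0.114]
orientation: [-0.002, 0.673, 0.74, -0.001]
force: [0.5, 1.6, -0.1]
finger_gap: 0.018
```

```bash
python3 - <<'E'
from ov import *
p,A,s=tool(); print(p.round(4),s['force'],s['finger_gap'],s['time_s'])
# stick handle (origin .515,-.237) yaw 83
print(go((.5155,-.237,.13),-7),go((.5155,-.237,.045),-7))
E
```

```text
[ 0.6515 -0.0203  0.114 ] [ 0.46957952  1.56625851 -0.14922425] 0.01799087509202655 9.825
(array([-203. , -155.8,  -15.5]), np.float64(0.216)) (array([-203.1, -155.4,   69.5]), np.float64(0.216))
```

>>> step_arm([
  [-40,-31,-15],
  [-81,-62,-15],
  [-121,-93,-15],
  [-162,-124,-15],
  [-203,-156,-15],
  [-203,-156,-15],
  [-203,-156,30],
  [-203,-156,70],
  [-203,-156,81],
  [-203,-156,81],
  [-203,-156,81],
  [-203,-156,81],
  [-203,-156,81],
  [-203,-156,81],
  [-203,-156,30],
  [-203,-156,0],
  [-203,-156,0],
], grip=[60,60,60,60,60,60,60,60,60,0,0,0,0,0,0,0,0], turn=[0.05,0.1,0.15,0.2,0.216,0.216,0.216,0.216,0.216,0.216,0.216,0.216,0.216,0.216,0.216,0.216,0.216])

```text
time_s: 11.95
position: [0.5173, -0.2376, 0.1182]
orientation: [0.002, 0.749, 0.663, 0.001]
force: [-0.4, -0.2, -2.3]
finger_gap: 0.0189
```

```bash
python3 - <<'E'
from ov import *
p,A,s=tool(); print(p.round(4),s['force'],s['finger_gap'],s['time_s'])
a=draw('top',vision.snapshot('top'),(200,165,345,240),5.5,[(STICK,p[0],p[1],83,p[2]-.03),(CAGE[:2],.6438,.068,95.4,0),(FEED,.652,-.0203,95.4,.006)])
b=draw('side',vision.snapshot('side'),(205,195,350,290),5.5,[(STICK,p[0],p[1],83,p[2]-.03),(FEED,.652,-.0203,95.4,.006)])
print(a.shape)
cv2.imwrite('pics/p5.png',np.vstack([a[:300],b[:300]])[:600])
E
```

```text
[ 0.5173 -0.2376  0.1182] [-0.37777612 -0.18533529 -2.28723518] 0.018920219073563414 11.95
(412, 798, 3)
```

View pics/p5.png

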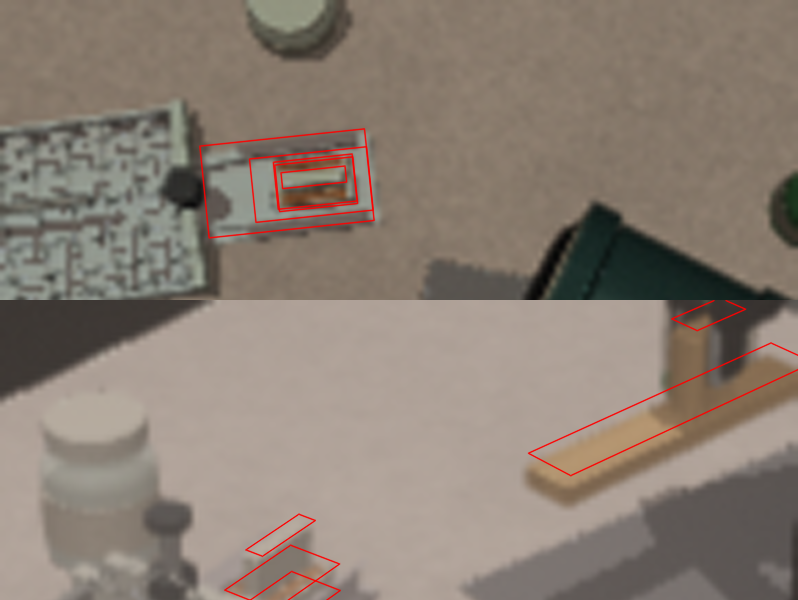

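```bash
python3 - <<'E'
from ov import *
print(go((.6685,-.1945,.1),5.4),go((.6685,-.1945,.038),5.4))
E
```

```text
(array([ 60.7, 146. ,  14.8]), np.float64(-0.216)) (array([ 60.7, 146. ,  76.8]), np.float64(-0.216))
```

>>> step_arm([
  [20,49,0],
  [40,97,0],
  [61,146,0],
  [61,146,0],
  [61,146,30],
  [61,146,60],
  [61,146,77],
  [61,146,77],
  [61,146,77],
], grip=[0,0,0,0,0,0,0,0,0], turn=[-0.07,-0.14,-0.216,-0.216,-0.216,-0.216,-0.216,-0.216,-0.216])

```text
time_s: 13.18
position: [0.669, -0.1946, 0.0395]
orientation: [0.001, 0.673, 0.739, 0.0]
force: [-0.2, -0.2, -1.0]
finger_gap: 0.0192
```

```bash
python3 - <<'E'
from ov import *
p,A,s=tool(); print(p.round(4),s['force'],s['finger_gap'],s['time_s'],np.degrees(np.arctan2(A[1,0],A[0,0])))
a=draw('top',vision.snapshot('top'),(200,165,345,240),5.5,[(STICK,p[0],p[1],95.4,p[2]-.03)])
b=draw('side',vision.snapshot('side'),(205,195,350,290),5.5,[])
cv2.imwrite('pics/p6.png',np.vstack([a[:300],b[:300]])[:600])
E
```

```text
[ 0.669  -0.1946  0.0395] [-0.16436531 -0.18171638 -0.98428756] 0.01919143882261209 13.175 95.37210947067996
```

View pics/p6.png

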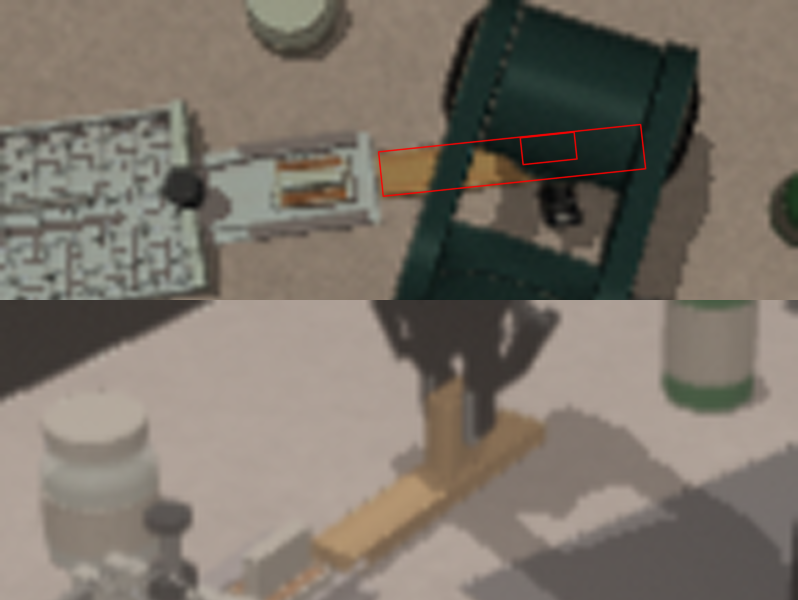

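>>> step_arm([
  [6,-1,1],
  [16,-1,1],
  [26,-1,1],
  [36,-1,1],
  [46,-1,1],
  [46,-1,1],
], grip=[0,0,0,0,0,0], turn=[0,0,0,0,0,0])

```text
time_s: 14.02
position: [0.6637, -0.1473, 0.038]
orientation: [0.0, 0.673, 0.74, 0.0]
force: [0.6, 1.0, 4.0]
finger_gap: 0.0197
```

>>> step_arm([
  [10,0,-1],
  [20,0,-1],
  [30,0,-1],
  [40,0,-1],
  [50,0,-1],
  [50,0,-1],
], grip=[0,0,0,0,0,0], turn=[0,0,0,0,0,0])

```text
time_s: 14.78
position: [0.6587, -0.0976, 0.0385]
orientation: [-0.0, 0.673, 0.74, 0.0]
force: [-0.3, 3.0, 4.0]
finger_gap: 0.019
```

>>> step_arm([
  [10,0,-1],
  [20,0,-1],
  [30,0,-1],
  [40,0,-1],
  [50,0,-1],
  [58,0,-1],
  [58,0,-1],
  [58,0,-1],
], grip=[0,0,0,0,0,0,0,0], turn=[0,0,0,0,0,0,0,0])

```text
time_s: 15.78
position: [0.6533, -0.0412, 0.0394]
orientation: [0.0, 0.673, 0.74, 0.0]
force: [0.5, 0.4, -1.2]
finger_gap: 0.0194
```

```bash
python3 - <<'E'
from ov import *
p,A,s=tool(); print(p.round(4),s['force'],s['finger_gap'],s['time_s'],np.degrees(np.arctan2(A[1,0],A[0,0])))
a=draw('top',vision.snapshot('top'),(160,165,305,240),5.5,[])
b=draw('side',vision.snapshot('side'),(165,195,310,310),5.5,[])
cv2.imwrite('pics/p7.png',np.vstack([a[:280],b[130:450]])[:600])
E
```

```text
[ 0.6533 -0.0412  0.0394] [ 0.50738808  0.38518634 -1.18115928] 0.01944169111058607 15.775 95.38550020831667
```

View pics/p7.png

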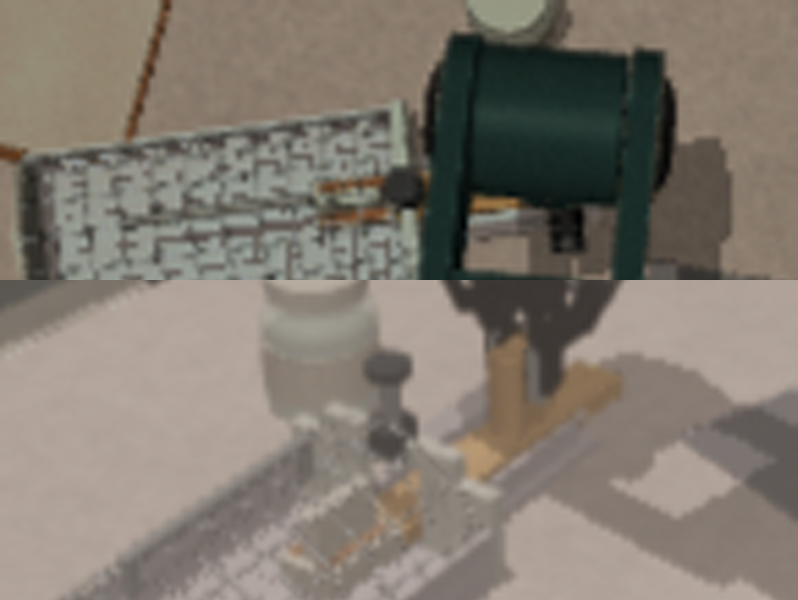

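>>> step_arm([
  [-20,0,0],
  [-50,0,0],
  [-80,0,0],
  [-110,0,0],
  [-140,0,0],
  [-170,0,0],
  [-170,0,0],
  [-170,0,6],
  [-170,0,9],
  [-170,0,9],
  [-170,0,9],
  [-170,0,9],
  [-170,0,-40],
  [-170,0,-90],
  [-170,0,-90],
], grip=[0,0,0,0,0,0,0,0,0,45,45,45,45,60,60], turn=[0,0,0,0,0,0,0,0,0,0,0,0,0,0,0])

```text
time_s: 17.75
position: [0.6708, -0.2107, 0.1342]
orientation: [0.003, 0.673, 0.74, 0.001]
force: [-0.4, 0.0, -0.8]
finger_gap: 0.0601
```

```bash
python3 - <<'E'
from ov import *
p,A,s=tool(); print(p.round(4),s['force'],s['finger_gap'],s['time_s'],s['joint_positions'].round(2))
print(go((.446,.105,.13),2),go((.446,.105,.024),2))
vision.snapshot('top');vision.snapshot('side')
for n in('top','side'):
  for d in vision.find_in('feeder1',n): print(n,round(d['confidence'],2),np.round(d['rect'],1), atz(n,((d['rect'][0]+d['rect'][2])/2,(d['rect'][1]+d['rect'][3])/2),.023).round(3))
E
```

```text
[ 0.6708 -0.2107  0.1342] [-0.3911783   0.03732564 -0.7870276 ] 0.06008145677346682 17.75 [-0.34  0.21  1.49  0.    1.43 -0.43]
(array([ 335.5, -194.1,    2.1]), np.float64(0.059)) (array([ 335.8, -194.8,  108.1]), np.float64(0.059))
top 0.6 [170.2 246.9 187.4 262.6] [0.418 0.303 0.023]
top 0.47 [221.6 242.7 236.2 253.5] [0.443 0.096 0.023]
top 0.42 [217.3 194.1 227.1 205.8] [0.643 0.124 0.023]
side 0.86 [227.1 317.1 240.7 347.5] [0.411 0.306 0.023]
side 0.68 [266.9 285.3 293.1 304.7] [0.424 0.121 0.023]
side 0.56 [218.  255.6 236.5 275.9] [0.636 0.118 0.023]
```

>>> step_arm([
  [48,-28,0],
  [96,-56,0],
  [144,-84,0],
  [192,-112,0],
  [240,-140,0],
  [288,-168,0],
  [335,-194,0],
  [335,-194,0],
  [335,-194,50],
  [335,-194,95],
  [335,-194,108],
  [335,-194,109],
  [335,-194,109],
  [335,-194,109],
  [335,-194,109],
  [335,-194,109],
  [335,-194,70],
  [335,-194,25],
  [335,-194,25],
], grip=[60,60,60,60,60,60,60,60,60,60,60,0,0,0,0,0,0,0,0], turn=[0.01,0.02,0.03,0.04,0.05,0.059,0.059,0.059,0.059,0.059,0.059,0.059,0.059,0.059,0.059,0.059,0.059,0.059,0.059])

```text
time_s: 20.32
position: [0.4462, 0.1053, 0.1084]
orientation: [0.002, 0.695, 0.719, 0.003]
force: [-0.2, -0.4, -2.4]
finger_gap: 0.0109
```

```bash
python3 - <<'E'
from ov import *
p,A,s=tool(); print(p.round(4),s['force'],s['finger_gap'],s['time_s'])
print(go((.652,-.0225,.11),5.4),go((.652,-.0225,.031),5.4))
vision.snapshot('side')
for n in('side',):
  for d in vision.find_in('feeder1',n): print(n,round(d['confidence'],2),np.round(d['rect'],1), atz(n,((d['rect'][0]+d['rect'][2])/2,(d['rect'][1]+d['rect'][3])/2),p[2]).round(3))
E
```

```text
[0.4462 0.1053 0.1084] [-0.16293875 -0.37027124 -2.35330147] 0.010871026176263919 20.325
(array([-134.9,  201.2,   -0.5]), np.float64(-0.059)) (array([-135. ,  200.7,   78.5]), np.float64(-0.059))
side 0.85 [223.4 318.  241.4 346.2] [0.341 0.371 0.108]
side 0.82 [267.6 261.1 291.2 279.6] [0.421 0.126 0.108]
side 0.68 [215.3 254.9 237.  276.9] [0.542 0.203 0.108]
```

>>> step_arm([
  [-45,10,-5],
  [-90,30,-5],
  [-135,60,-5],
  [-135,110,-5],
  [-135,160,-5],
  [-135,201,-5],
  [-135,201,-5],
  [-135,201,30],
  [-135,201,55],
  [-135,201,65],
  [-135,201,72],
  [-135,201,76],
  [-135,201,78],
  [-135,201,78],
], grip=[0,0,0,0,0,0,0,0,0,0,0,0,0,0], turn=[-0.02,-0.04,-0.059,-0.059,-0.059,-0.059,-0.059,-0.059,-0.059,-0.059,-0.059,-0.059,-0.059,-0.059])

```text
time_s: 22.18
position: [0.6505, -0.0229, 0.0279]
orientation: [0.0, 0.673, 0.74, 0.0]
force: [-5.5, 0.8, 8.1]
finger_gap: 0.0111
```

>>> step_arm([
  [0,1,-2],
  [0,1,-2],
  [0,1,-2],
  [0,1,-2],
  [0,1,-10],
  [0,1,-40],
  [0,1,-100],
  [0,1,-100],
], grip=[0,17,17,17,17,17,17,40], turn=[0,0,0,0,0,0,0,0])

```text
time_s: 23.18
position: [0.6533, -0.023, 0.1325]
orientation: [0.003, 0.673, 0.74, 0.003]
force: [0.0, 0.1, -0.7]
finger_gap: 0.0341
```

```bash
python3 - <<'E'
from ov import *
p,A,s=tool(); print(p.round(4),s['force'],s['finger_gap'],s['time_s'])
print(go((.6708,-.2107,.134),5.4),go((.6708,-.2107,.031),5.4))
vision.snapshot('side');vision.snapshot('top')
for n in('side','top'):
  for t in('feeder1','stick'):
    for d in vision.find_in(t,n): print(n,t,round(d['confidence'],2),np.round(d['rect'],1), atz(n,((d['rect'][0]+d['rect'][2])/2,(d['rect'][1]+d['rect'][3])/2),.027).round(3))
E
```

```text
[ 0.6533 -0.023   0.1325] [ 0.04325009  0.06022445 -0.65070097] 0.0341372648089957 23.175
(array([-188.6,   -0.2,   -1.3]), np.float64(-0.0)) (array([-188.4,   -1. ,  101.7]), np.float64(-0.0))
side feeder1 0.86 [221.1 316.9 240.  348.6] [0.413 0.316 0.027]
side feeder1 0.63 [249.1 239.3 265.8 256.8] [ 0.631 -0.006  0.027]
side feeder1 0.55 [217.5 258.2 235.7 276.2] [0.627 0.128 0.027]
side stick 0.78 [266.2 210.  309.2 245.1] [ 0.643 -0.164  0.027]
side stick 0.58 [443.9 205.6 463.2 210.9] [ 0.289 -0.648  0.027]
top feeder1 0.52 [215.9 198.9 227.9 204.1] [0.636 0.124 0.027]
top feeder1 0.45 [170.4 244.4 190.9 259.4] [0.43  0.295 0.027]
top stick 0.69 [271.7 192.9 318.  201.7] [ 0.651 -0.179  0.027]
top stick 0.69 [394.6 240.8 426.9 288.5] [ 0.366 -0.652  0.027]
top stick 0.5 [215.7 195.3 230.8 205.3] [0.641 0.119 0.027]
```

```bash
python3 - <<'E'
from ov import *
it=[(STICK,.6708,-.2107,95.4,0)]
a=draw('top',vision.snapshot('top'),(200,165,345,240),5.5,it)
b=draw('side',vision.snapshot('side'),(205,195,350,290),5.5,it)
cv2.imwrite('pics/p8.png',np.vstack([a[:300],b[:300]])[:600])
E
```

```text
(no output)
```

View pics/p8.png

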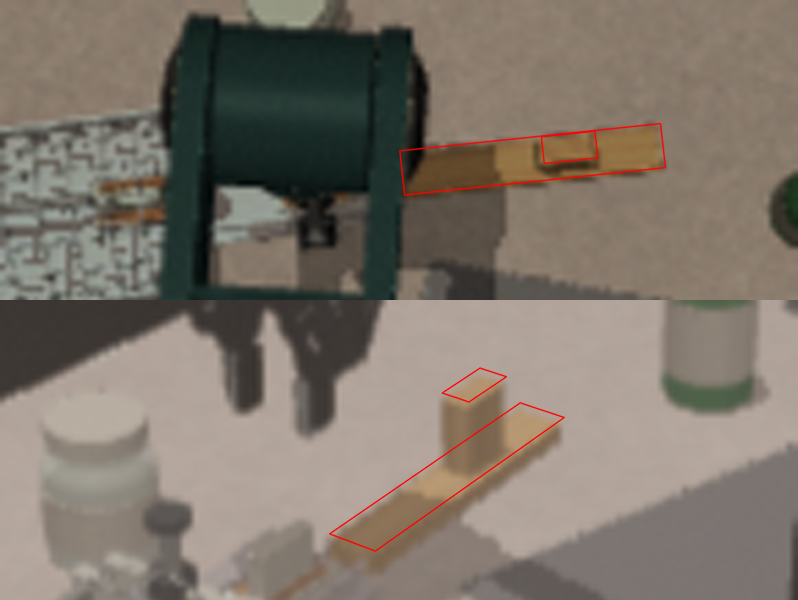

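>>> step_arm([
  [-48,0,0],
  [-96,0,0],
  [-144,0,0],
  [-188,0,0],
  [-188,0,50],
  [-188,0,95],
  [-188,0,101],
  [-188,0,101],
  [-188,0,101],
  [-188,0,101],
  [-188,0,101],
  [-188,0,101],
  [-188,0,92],
  [-188,0,92],
], grip=[45,45,45,45,45,45,45,0,0,0,0,0,0,0], turn=[0,0,0,0,0,0,0,0,0,0,0,0,0,0])

```text
time_s: 25.32
position: [0.6693, -0.2101, 0.0358]
orientation: [0.001, 0.673, 0.74, 0.0]
force: [-0.4, 0.1, -1.7]
finger_gap: 0.0195
```

>>> step_arm([
  [10,0,-2],
  [30,0,-2],
  [50,0,-2],
  [70,0,-2],
  [90,0,-2],
  [108,0,-2],
  [126,0,-2],
  [144,0,-2],
  [160,0,-2],
  [174,0,-2],
  [174,0,-2],
], grip=[0,0,0,0,0,0,0,0,0,0,0], turn=[0,0,0,0,0,0,0,0,0,0,0])

```text
time_s: 26.7
position: [0.6525, -0.0357, 0.0363]
orientation: [-0.0, 0.673, 0.74, 0.0]
force: [-0.4, -0.4, -2.0]
finger_gap: 0.0192
```

```bash
python3 - <<'E'
from ov import *
p,A,s=tool(); print(p.round(4),s['force'],s['finger_gap'],s['time_s'])
a=draw('top',vision.snapshot('top'),(160,165,305,240),5.5,[])
b=draw('side',vision.snapshot('side'),(165,195,310,310),5.5,[])
cv2.imwrite('pics/p9.png',np.vstack([a[:280],b[130:450]])[:600])
E
```

```text
[ 0.6525 -0.0357  0.0363] [-0.42511331 -0.4320053  -2.00424874] 0.019244598714220615 26.7
```

View pics/p9.png

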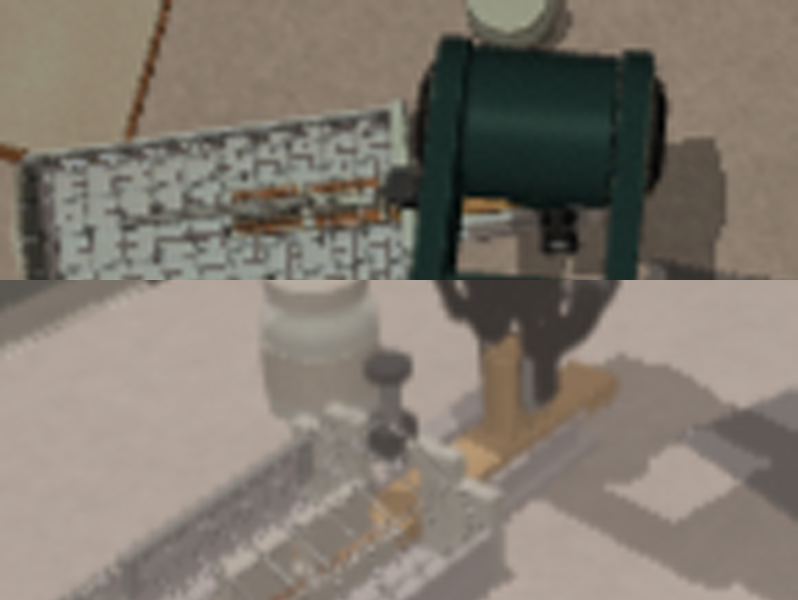

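>>> step_arm([
  [-20,0,-2],
  [-50,0,-2],
  [-80,0,-2],
  [-110,0,-2],
  [-140,0,-2],
  [-174,0,-2],
  [-174,0,-2],
  [-174,0,4],
  [-174,0,7],
  [-174,0,7],
  [-174,0,7],
  [-174,0,7],
  [-174,0,-40],
  [-174,0,-95],
  [-174,0,-95],
], grip=[0,0,0,0,0,0,0,0,0,45,45,45,45,60,60], turn=[0,0,0,0,0,0,0,0,0,0,0,0,0,0,0])

```text
time_s: 28.68
position: [0.6707, -0.2105, 0.1371]
orientation: [0.004, 0.673, 0.74, 0.002]
force: [0.0, -0.5, -0.5]
finger_gap: 0.0602
```

```bash
python3 - <<'E'
from ov import *
p,A,s=tool(); print(p.round(4),s['force'],s['finger_gap'],s['time_s'],s['joint_positions'].round(2))
vision.snapshot('top');vision.snapshot('side')
for n in('top','side'):
  for d in vision.find_in('feeder1',n): print(n,round(d['confidence'],2),np.round(d['rect'],1), atz(n,((d['rect'][0]+d['rect'][2])/2,(d['rect'][1]+d['rect'][3])/2),.023).round(3))
print(go((.422,.297,.13),25),go((.422,.297,.024),25))
E
```

```text
[ 0.6707 -0.2105  0.1371] [ 0.04355919 -0.4829468  -0.54553492] 0.06024484078745365 28.675 [-0.34  0.21  1.49  0.    1.43 -0.43]
top 0.53 [170.7 245.4 191.1 262.4] [0.421 0.294 0.023]
top 0.41 [215.3 194.  230.6 205.4] [0.644 0.12  0.023]
side 0.86 [221.2 314.9 242.3 346.9] [0.419 0.306 0.023]
side 0.81 [199.4 260.9 220.9 286. ] [0.644 0.177 0.023]
side 0.74 [219.  259.1 239.6 279.8] [0.617 0.127 0.023]
side 0.61 [325.9 168.7 344.8 216.7] [ 0.684 -0.485  0.023]
(array([ 527.7, -197.7,    0.7]), np.float64(-0.342)) (array([ 527.6, -197.5,  106.7]), np.float64(-0.342))
```

>>> step_arm([
  [53,-40,0],
  [106,-80,0],
  [159,-110,0],
  [211,-140,0],
  [264,-170,0],
  [317,-198,0],
  [370,-198,0],
  [422,-198,0],
  [475,-198,0],
  [527,-198,0],
  [527,-198,0],
  [527,-198,50],
  [527,-198,95],
  [527,-198,107],
  [527,-198,107],
  [527,-198,107],
  [527,-198,107],
  [527,-198,107],
  [527,-198,107],
], grip=[60,60,60,60,60,60,60,60,60,60,60,60,60,60,0,0,0,0,0], turn=[-0.05,-0.1,-0.15,-0.2,-0.25,-0.3,-0.342,-0.342,-0.342,-0.342,-0.342,-0.342,-0.342,-0.342,-0.342,-0.342,-0.342,-0.342,-0.342])

```text
time_s: 31.25
position: [0.4232, 0.2965, 0.026]
orientation: [0.001, 0.537, 0.843, 0.001]
force: [1.2, -1.7, 7.6]
finger_gap: 0.0105
```

>>> step_arm([
  [0,0,-45],
  [0,0,-90],
  [0,0,-90],
], grip=[0,0,0], turn=[0,0,0])

```text
time_s: 31.62
position: [0.4236, 0.297, 0.1185]
orientation: [0.001, 0.537, 0.843, 0.003]
force: [0.3, -0.3, -2.0]
finger_gap: 0.0103
```

```bash
python3 - <<'E'
from ov import *
p,A,s=tool(); print(p.round(4),s['force'],s['finger_gap'],s['time_s'])
vision.snapshot('side')
for d in vision.find_in('feeder1','side'): print(round(d['confidence'],2),np.round(d['rect'],1), atz('side',((d['rect'][0]+d['rect'][2])/2,(d['rect'][1]+d['rect'][3])/2),p[2]).round(3))
print(go((.510,-.0225,.13),5.4),go((.652,-.0225,.13),5.4),go((.652,-.0225,.031),5.4))
E
```

```text
[0.4236 0.297  0.1185] [ 0.27599679 -0.31366906 -1.99522459] 0.010278093975229231 31.625
0.72 [220.8 291.8 241.3 319. ] [0.401 0.317 0.119]
0.4 [199.7 269.7 211.9 283.8] [0.534 0.28  0.119]
(array([-325.9,  -55. ,  -15.6]), np.float64(0.342)) (array([-385.8,   73.7,  -15.6]), np.float64(0.342)) (array([-385.8,   73.7,   83.4]), np.float64(0.342))
```

>>> step_arm([
  [-54,-9,-10],
  [-108,-18,-10],
  [-162,-27,-10],
  [-216,-36,-10],
  [-270,-45,-10],
  [-326,-55,-10],
  [-345,-12,-10],
  [-365,30,-10],
  [-386,74,-10],
  [-386,74,-10],
  [-386,74,10],
  [-386,74,40],
  [-386,74,60],
  [-386,74,70],
  [-386,74,76],
  [-386,74,79],
  [-386,74,80],
  [-386,74,80],
], grip=[0,0,0,0,0,0,0,0,0,0,0,0,0,0,0,0,0,0], turn=[0.05,0.1,0.15,0.2,0.25,0.3,0.342,0.342,0.342,0.342,0.342,0.342,0.342,0.342,0.342,0.342,0.342,0.342])

```text
time_s: 33.98
position: [0.6526, -0.0225, 0.0347]
orientation: [0.0, 0.673, 0.74, 0.0]
force: [0.7, -0.7, -1.7]
finger_gap: 0.0108
```

>>> step_arm([
  [0,0,2],
  [0,0,2.5],
  [0,0,2.5],
  [0,0,2.5],
  [0,0,-8],
  [0,0,-40],
  [0,0,-100],
  [0,0,-100],
], grip=[0,0,17,17,17,17,17,40], turn=[0,0,0,0,0,0,0,0])

```text
time_s: 34.98
position: [0.6544, -0.0227, 0.1408]
orientation: [0.003, 0.673, 0.74, 0.003]
force: [1.0, -0.2, 0.1]
finger_gap: 0.0338
```

```bash
python3 - <<'E'
from ov import *
p,A,s=tool(); print(p.round(4),s['force'],s['finger_gap'],s['time_s'])
print(go((.6700,-.2103,.134),5.4),go((.6700,-.2103,.031),5.4))
vision.snapshot('side');vision.snapshot('top')
for n in('side','top'):
  for t in('feeder1','stick'):
    for d in vision.find_in(t,n): print(n,t,round(d['confidence'],2),np.round(d['rect'],1), atz(n,((d['rect'][0]+d['rect'][2])/2,(d['rect'][1]+d['rect'][3])/2),.027).round(3))
E
```

```text
[ 0.6544 -0.0227  0.1408] [ 0.95678014 -0.2014804   0.09001283] 0.033791055149159525 34.975
(array([-188.2,   -2.2,    7. ]), np.float64(-0.0)) (array([-188.1,   -3. ,  110. ]), np.float64(-0.0))
side feeder1 0.53 [349.4 229.1 380.8 260.7] [ 0.389 -0.239  0.027]
side feeder1 0.5 [219.8 258.1 240.  279.1] [0.615 0.127 0.027]
side feeder1 0.5 [199.6 263.6 223.  286.1] [0.632 0.183 0.027]
side feeder1 0.48 [247.4 235.5 263.7 256.4] [ 0.644 -0.011  0.027]
side stick 0.79 [266.7 211.8 308.4 240.8] [ 0.649 -0.17   0.027]
top feeder1 0.6 [200.1 199.9 212.7 208. ] [0.627 0.189 0.027]
top feeder1 0.4 [216.  194.4 230.4 207.8] [0.638 0.119 0.027]
top stick 0.94 [396.5 240.8 426.2 289.9] [ 0.364 -0.655  0.027]
top stick 0.91 [271.7 191.3 320.6 202.5] [ 0.652 -0.184  0.027]
```

>>> step_arm([
  [-48,0,0],
  [-96,0,0],
  [-144,0,0],
  [-188,-1,0],
  [-188,-1,55],
  [-188,-1,100],
  [-188,-1,107],
  [-188,-1,107],
  [-188,-1,107],
  [-188,-1,107],
  [-188,-1,107],
  [-188,-1,107],
  [-188,-1,98],
  [-188,-1,98],
], grip=[45,45,45,45,45,45,45,0,0,0,0,0,0,0], turn=[0,0,0,0,0,0,0,0,0,0,0,0,0,0])

```text
time_s: 37.02
position: [0.6695, -0.21, 0.0375]
orientation: [0.001, 0.673, 0.74, 0.0]
force: [-0.3, -0.5, -1.5]
finger_gap: 0.0196
```

>>> step_arm([
  [10,0,0],
  [30,0,0],
  [50,0,0],
  [70,0,0],
  [90,0,0],
  [108,0,0],
  [126,0,0],
  [144,0,0],
  [160,0,0],
  [172,0,0],
  [179,0,0],
  [179,0,0],
], grip=[0,0,0,0,0,0,0,0,0,0,0,0], turn=[0,0,0,0,0,0,0,0,0,0,0,0])

```text
time_s: 38.52
position: [0.6521, -0.0311, 0.0362]
orientation: [-0.0, 0.673, 0.74, 0.0]
force: [-0.1, -0.8, -0.8]
finger_gap: 0.0189
```

```bash
python3 - <<'E'
from ov import *
p,A,s=tool(); print(p.round(4),s['force'],s['finger_gap'],s['time_s'])
a=draw('top',vision.snapshot('top'),(160,165,305,240),5.5,[])
b=draw('side',vision.snapshot('side'),(165,195,310,310),5.5,[])
cv2.imwrite('pics/p10.png',np.vstack([a[:280],b[130:450]])[:600])
E
```

```text
[ 0.6521 -0.0311  0.0362] [-0.06570118 -0.75808863 -0.75200833] 0.018937553259399824 38.525
```

View pics/p10.png

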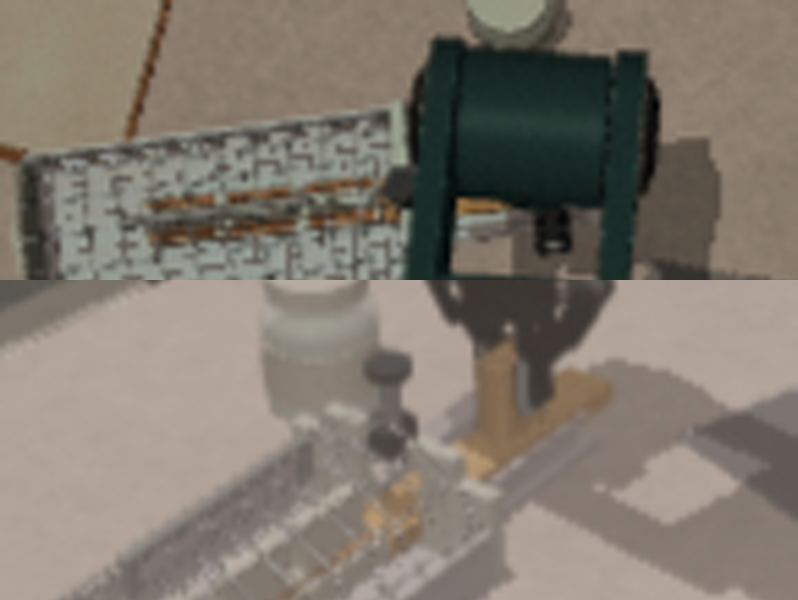

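>>> step_arm([
  [-20,0,-2],
  [-50,0,-2],
  [-80,0,-2],
  [-110,0,-2],
  [-140,0,-2],
  [-175,0,-2],
  [-175,0,-2],
  [-175,0,-40],
  [-175,0,-80],
  [-175,0,-80],
], grip=[0,0,0,0,0,0,0,0,0,0], turn=[0,0,0,0,0,0,0,0,0,0])

```text
time_s: 39.88
position: [0.6698, -0.2065, 0.1203]
orientation: [0.002, 0.673, 0.74, 0.001]
force: [0.1, 1.3, -1.7]
finger_gap: 0.0192
```

```bash
python3 - <<'E'
from ov import *
p,A,s=tool(); print(p.round(4),s['force'],s['finger_gap'],s['time_s'])
print(go((.5173,-.2376,.118),-7),go((.5173,-.2376,.034),-7))
vision.snapshot('side');vision.snapshot('top')
for n in('side','top'):
  for t in('feeder1','pin_top','mallet'):
    for d in vision.find_in(t,n): print(n,t,round(d['confidence'],2),np.round(d['rect'],1), atz(n,((d['rect'][0]+d['rect'][2])/2,(d['rect'][1]+d['rect'][3])/2),.027).round(3))
E
```

```text
[ 0.6698 -0.2065  0.1203] [ 0.07455612  1.28691043 -1.71244439] 0.019222448776214228 39.875
(array([ -16.7, -154.8,    1.6]), np.float64(0.216)) (array([ -16.5, -155.2,   85.6]), np.float64(0.216))
side feeder1 0.77 [203.9 269.  222.9 290.7] [0.609 0.196 0.027]
side feeder1 0.73 [185.  273.7 206.8 298.7] [0.624 0.247 0.027]
side feeder1 0.64 [219.2 257.5 233.4 277.4] [0.627 0.13  0.027]
side pin_top 0.64 [229.6 232.9 239.4 244.5] [0.726 0.001 0.027]
side pin_top 0.22 [186.3 272.5 205.9 299.7] [0.623 0.247 0.027]
side mallet 0.5 [350.5 227.8 360.6 258.5] [ 0.418 -0.229  0.027]
top feeder1 0.68 [186.3 199.5 197.4 208.8] [0.627 0.249 0.027]
top feeder1 0.67 [338.9 194.9 358.  209.9] [ 0.627 -0.402  0.027]
top feeder1 0.54 [215.5 193.4 231.  207.1] [0.641 0.119 0.027]
top pin_top 0.39 [247.3 153.1 261.2 177.9] [ 0.786 -0.011  0.027]
top mallet 0.72 [302.5 255.5 336.9 265.4] [ 0.388 -0.277  0.027]
```

>>> step_arm([
  [-4,-40,0],
  [-8,-80,0],
  [-12,-120,0],
  [-17,-155,0],
  [-17,-155,0],
  [-17,-155,40],
  [-17,-155,70],
  [-17,-155,80],
  [-17,-155,84],
  [-17,-155,86],
  [-17,-155,86],
  [-17,-155,86],
  [-17,-155,86],
  [-17,-155,86],
  [-17,-155,40],
  [-17,-155,-40],
  [-17,-155,-40],
], grip=[0,0,0,0,0,0,0,0,0,0,0,45,45,45,45,60,60], turn=[0.05,0.1,0.15,0.216,0.216,0.216,0.216,0.216,0.216,0.216,0.216,0.216,0.216,0.216,0.216,0.216,0.216])

```text
time_s: 42.4
position: [0.517, -0.2379, 0.1608]
orientation: [0.003, 0.749, 0.663, 0.001]
force: [0.2, 0.1, -0.4]
finger_gap: 0.0601
```

```bash
python3 - <<'E'
from ov import *
p,A,s=tool(); print(p.round(4),s['force'],s['finger_gap'],s['time_s'],s['joint_positions'].round(2))
im=vision.snapshot('top')
for d in vision.find_in('mallet','top'): print(round(d['confidence'],2),np.round(d['rect'],1))
a=draw('top',im,(230,130,440,290),3.8,[(STICK,.5173,-.2376,83,.003),(MAL,.402,-.21,80,.003)])
cv2.imwrite('pics/p11.png',a[:600])
E
```

```text
[ 0.517  -0.2379  0.1608] [ 0.1716281   0.14869356 -0.35553266] 0.06007082075335208 42.4 [-0.48 -0.09  1.76  0.    1.46 -0.35]
0.58 [298.9 252.1 337.9 264.5]
```

View pics/p11.png

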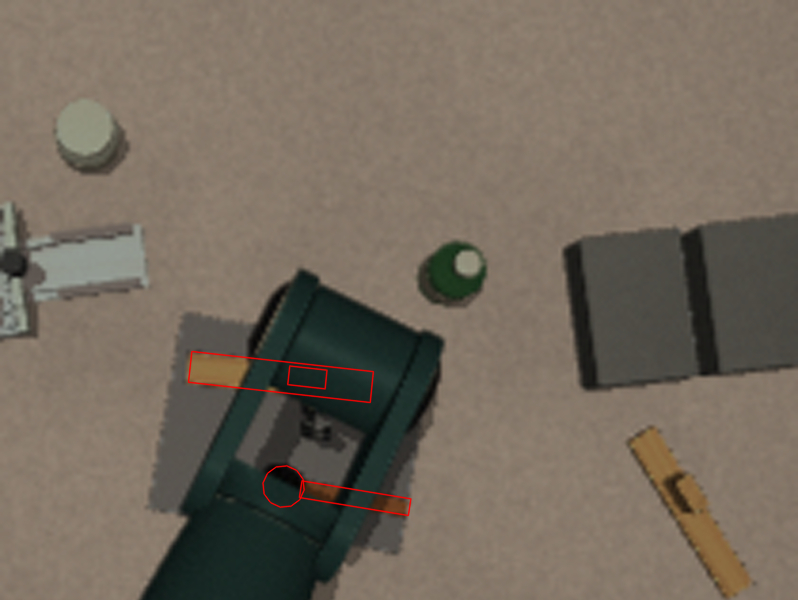

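```bash
python3 - <<'E'
from ov import *
print(go((.398,-.250,.16),-10),go((.398,-.250,.021),-10))
E
```

```text
(array([ -26.7, -116.2,   -2. ]), np.float64(0.053)) (array([ -26.5, -116.7,  137. ]), np.float64(0.053))
```

>>> step_arm([
  [-9,-40,0],
  [-18,-80,0],
  [-27,-117,0],
  [-27,-117,0],
  [-27,-117,55],
  [-27,-117,105],
  [-27,-117,137],
  [-27,-117,137],
  [-27,-117,137],
  [-27,-117,137],
  [-27,-117,137],
  [-27,-117,137],
  [-27,-117,137],
  [-27,-117,100],
  [-27,-117,60],
  [-27,-117,60],
], grip=[60,60,60,60,60,60,60,0,0,0,0,0,0,0,0,0], turn=[0.02,0.04,0.053,0.053,0.053,0.053,0.053,0.053,0.053,0.053,0.053,0.053,0.053,0.053,0.053,0.053])

```text
time_s: 44.5
position: [0.3975, -0.2506, 0.0994]
orientation: [0.002, 0.766, 0.643, 0.001]
force: [0.2, 0.0, -3.0]
finger_gap: 0.017
```

```bash
python3 - <<'E'
from ov import *
p,A,s=tool(); print(p.round(4),s['force'],s['finger_gap'],s['time_s'],s['joint_positions'].round(2),A[:,0].round(3))
it=[(MAL,p[0]+.041*np.cos(np.radians(80)),p[1]+.041*np.sin(np.radians(80)),80,p[2]-.018)]
a=draw('top',vision.snapshot('top'),(260,200,360,285),5.5,it)
b=draw('side',vision.snapshot('side'),(320,180,420,270),5.5,it)
cv2.imwrite('pics/p12.png',np.hstack([a[:460,:400],b[:460,:400]]))
E
```

```text
[ 0.3975 -0.2506  0.0994] [ 0.19592131  0.01341195 -2.96970353] 0.016975609902131584 44.5 [-0.62 -0.28  2.03 -0.    1.39 -0.44] [ 0.174  0.985 -0.002]
```

View pics/p12.png

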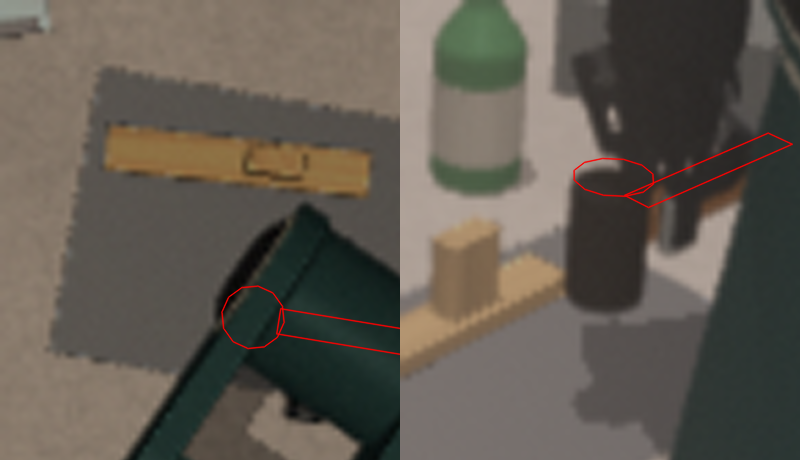

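```bash
python3 - <<'E'
from ov import *
print(go((.647,.028,.165),5.4),go((.647,-.03,.17),5.4))
E
```

```text
(array([317.2, 198.5, -69.1]), np.float64(-0.269)) (array([260.1, 208.6, -74.1]), np.float64(-0.269))
```

>>> step_arm([
  [0,0,-40],
  [0,0,-70],
  [43,35,-70],
  [86,70,-70],
  [130,105,-70],
  [173,140,-70],
  [217,175,-70],
  [260,208,-70],
  [290,203,-70],
  [317,198,-70],
  [317,198,-70],
  [317,198,-70],
], grip=[0,0,0,0,0,0,0,0,0,0,0,0], turn=[0,0,-0.05,-0.1,-0.15,-0.2,-0.25,-0.269,-0.269,-0.269,-0.269,-0.269])

```text
time_s: 46.1
position: [0.6463, 0.0274, 0.165]
orientation: [-0.001, 0.673, 0.74, -0.001]
force: [-0.0, -0.2, -2.6]
finger_gap: 0.0168
```

```bash
python3 - <<'E'
from ov import *
p,A,s=tool(); print(p.round(4),s['force'],s['finger_gap'],s['time_s'])
b=draw('side',vision.snapshot('side'),(195,180,295,270),6.5,[])
a=draw('top',vision.snapshot('top'),(200,160,290,240),4,[])
cv2.imwrite('pics/p13.png',np.hstack([b[:460,:500],np.pad(a[:460,:300],((0,max(0,460-a.shape[0])),(0,0),(0,0)))]))
E
```

```text
[0.6463 0.0274 0.165 ] [-0.02661728 -0.18212953 -2.60133752] 0.01681848899344697 46.1
```

View pics/p13.png

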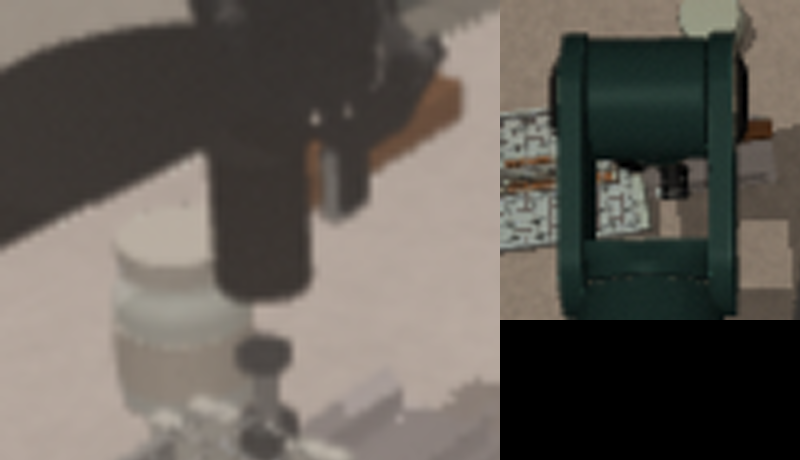

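>>> step_arm([
  [0,0,15],
  [0,0,25],
  [0,0,30],
  [0,0,35],
  [0,0,39],
  [0,0,42],
  [0,0,45],
  [0,0,45],
], grip=[0,0,0,0,0,0,0,0], turn=[0,0,0,0,0,0,0,0])

```text
time_s: 47.2
position: [0.6467, 0.0279, 0.1211]
orientation: [-0.0, 0.673, 0.74, 0.0]
force: [0.0, -0.7, -1.9]
finger_gap: 0.0166
```

>>> step_arm([
  [0,0,5],
  [0,0,9],
  [0,0,13],
  [0,0,16],
  [0,0,16],
], grip=[0,0,0,0,0], turn=[0,0,0,0,0])

```text
time_s: 47.82
position: [0.6468, 0.0278, 0.1055]
orientation: [0.0, 0.673, 0.74, 0.0]
force: [-0.6, -1.4, 4.4]
finger_gap: 0.0173
```

```bash
python3 - <<'E'
from ov import *
p,A,s=tool(); print(p.round(4),s['force'],s['ft_torque'],s['finger_gap'],s['time_s'])
b=draw('side',vision.snapshot('side'),(195,180,295,270),6.5,[])
cv2.imwrite('pics/p14.png',b[:,:600])
E
```

```text
[0.6468 0.0278 0.1055] [-0.59059287 -1.36909772  4.40631635] [-0.20331207  0.14983586  0.04037847] 0.01725160442590579 47.825
```

View pics/p14.png

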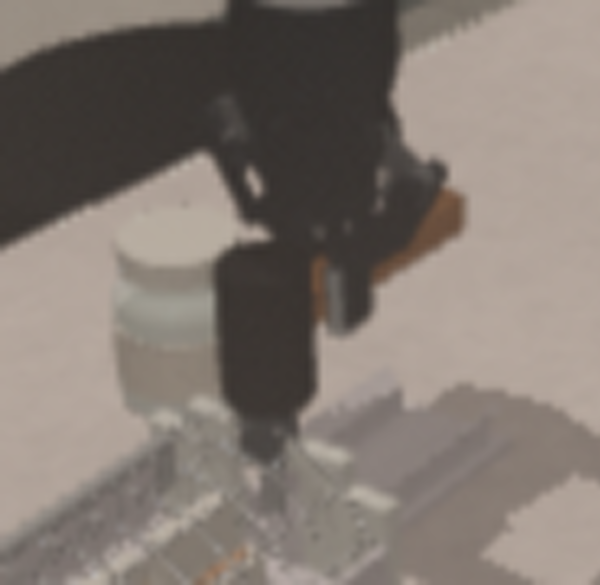

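>>> step_arm([
  [0,0,2],
  [0,0,3],
  [0,0,4],
  [0,0,4],
], grip=[0,0,0,0], turn=[0,0,0,0])

```text
time_s: 48.38
position: [0.6475, 0.027, 0.104]
orientation: [0.002, 0.673, 0.739, 0.001]
force: [-7.6, -9.3, 24.3]
finger_gap: 0.0172
```

>>> step_arm([
  [0,0,-5],
  [0,0,-30],
  [0,0,-70],
  [-60,0,-70],
  [-60,0,-70],
], grip=[0,0,0,0,0], turn=[0,0,0,0,0])

```text
time_s: 49.0
position: [0.6522, -0.0346, 0.1706]
orientation: [-0.0, 0.674, 0.739, -0.0]
force: [0.2, 0.8, -3.8]
finger_gap: 0.0173
```

```bash
python3 - <<'E'
from ov import *
p,A,s=tool(); print(p.round(4),s['force'],s['finger_gap'],s['time_s'])
print(go((.400,-.2506,.16),-10),go((.400,-.2506,.025),-10))
b=draw('side',vision.snapshot('side'),(165,170,315,280),5.3,[])
cv2.imwrite('pics/p15.png',b)
E
```

```text
[ 0.6522 -0.0346  0.1706] [ 0.15839577  0.80767692 -3.80466895] 0.017333021794964657 49.0
(array([-192.1, -270.9,   10.9]), np.float64(0.266)) (array([-192. , -270.8,  145.9]), np.float64(0.266))
```

View pics/p15.png

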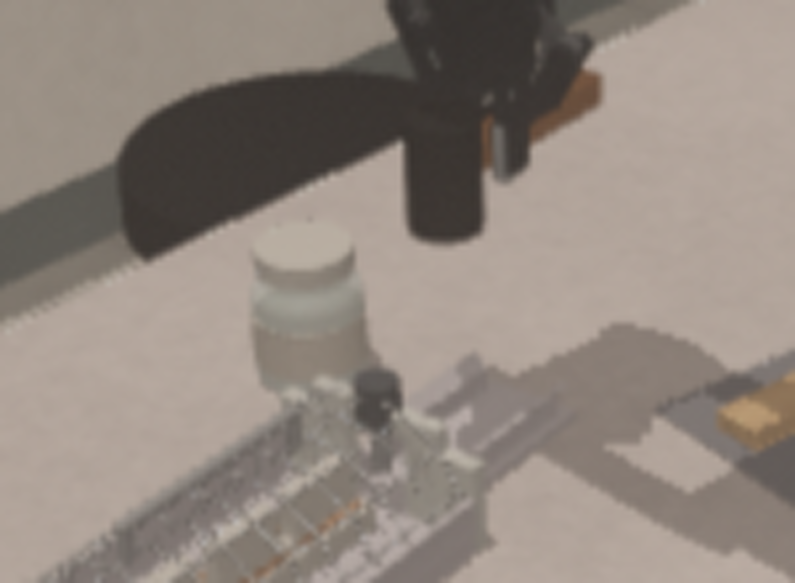

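>>> step_arm([
  [-32,-45,0],
  [-64,-90,0],
  [-96,-135,0],
  [-128,-180,0],
  [-160,-225,0],
  [-192,-271,0],
  [-192,-271,0],
  [-192,-271,40],
  [-192,-271,80],
  [-192,-271,115],
  [-192,-271,132],
  [-192,-271,140],
  [-192,-271,140],
], grip=[0,0,0,0,0,0,0,0,0,0,0,0,0], turn=[0.05,0.1,0.15,0.2,0.25,0.266,0.266,0.266,0.266,0.266,0.266,0.266,0.266])

```text
time_s: 50.68
position: [0.4009, -0.2484, 0.0317]
orientation: [0.0, 0.765, 0.644, 0.0]
force: [0.1, -0.3, -1.9]
finger_gap: 0.017
```

>>> step_arm([
  [0,0,2],
  [0,0,4],
  [0,0,5],
  [0,0,5],
], grip=[0,0,0,0], turn=[0,0,0,0])

```text
time_s: 51.18
position: [0.4005, -0.2485, 0.0264]
orientation: [0.0, 0.765, 0.644, 0.0]
force: [0.4, 0.4, -3.0]
finger_gap: 0.0172
```

>>> step_arm([
  [0,0,1],
  [0,0,2],
  [0,0,3],
  [0,0,4],
  [0,0,4],
], grip=[0,0,0,0,0], turn=[0,0,0,0,0])

```text
time_s: 51.8
position: [0.4005, -0.2485, 0.0222]
orientation: [-0.0, 0.765, 0.644, -0.0]
force: [0.4, 0.2, -2.7]
finger_gap: 0.0173
```

>>> step_arm([
  [0,0,1],
  [0,0,2],
  [0,0,3],
  [0,0,3],
], grip=[0,0,0,0], turn=[0,0,0,0])

```text
time_s: 52.3
position: [0.4006, -0.2487, 0.0199]
orientation: [0.0, 0.765, 0.644, -0.0]
force: [-4.4, 0.1, 5.9]
finger_gap: 0.0172
```

Contact with the mat. I'll release, rise and move clear.

>>> step_arm([
  [0,0,0],
  [0,0,0],
  [0,0,0],
  [0,0,-30],
  [0,0,-80],
  [0,0,-140],
  [0,0,-190],
  [-50,0,-190],
  [-100,0,-190],
  [-150,0,-190],
  [-200,0,-190],
  [-200,0,-190],
], grip=[30,50,60,60,60,60,60,60,60,60,60,60], turn=[0,0,0,0,0,0,0,0,0,0,0,0])

```text
time_s: 53.8
position: [0.3653, -0.4479, 0.2084]
orientation: [-0.001, 0.766, 0.643, -0.0]
force: [-0.1, 0.6, -0.8]
finger_gap: 0.0598
```

```bash
python3 - <<'E'
from ov import *
p,A,s=tool(); print(p.round(4),s['force'],s['finger_gap'],s['time_s'])
a=draw('top',vision.snapshot('top'),(100,140,400,300),2.66,[])
b=draw('side',vision.snapshot('side'),(100,170,400,370),2.66,[])
for n in('top','side'):
  for t in('feeder1',):
    for d in vision.find_in(t,n): print(n,t,round(d['confidence'],2),np.round(d['rect'],1), atz(n,((d['rect'][0]+d['rect'][2])/2,(d['rect'][1]+d['rect'][3])/2),.027).round(3))
cv2.imwrite('pics/p16.png',np.vstack([a[:270],b[80:410]]))
E
```

```text
[ 0.3653 -0.4479  0.2084] [-0.13019991  0.60459399 -0.79262517] 0.05979280404584504 53.8
top feeder1 0.62 [184.6 199.2 198.1 208.9] [0.627 0.251 0.027]
side feeder1 0.8 [205.  266.8 224.6 291.3] [0.609 0.19  0.027]
side feeder1 0.69 [185.2 275.5 205.4 299.3] [0.62  0.252 0.027]
side feeder1 0.63 [218.8 256.5 235.8 278.5] [0.624 0.128 0.027]
```

View pics/p16.png

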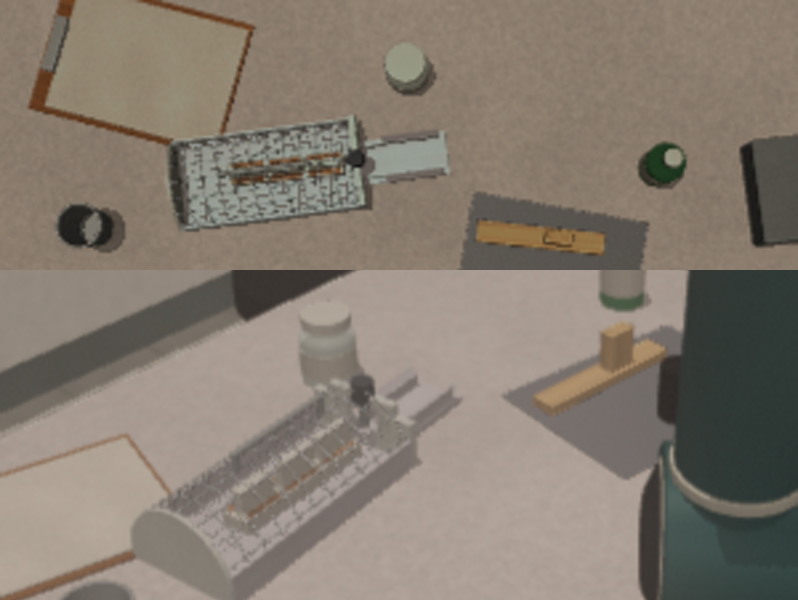

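```bash
python3 - <<'E'
from ov import *
im=vision.snapshot('top')
for d in vision.find_in('mallet','top'): print(round(d['confidence'],2),np.round(d['rect'],1))
q=[pix('top',x) for pl in MAL for x in T(.405+.0015,-.208,80,pl,.003)]; print('expect',np.min(q,0).round(1),np.max(q,0).round(1))
# dark head blob
m=(im[245:275,285:345].max(2)<25).astype(np.uint8); n,l,st,c=cv2.connectedComponentsWithStats(m); print(st[1:],c[1:]+[285,245])
r.job_done(); print(monitor.get_state()['time_s'])
E
```

```text
0.55 [295.1 251.2 335.1 262.3]
expect [298.1 250.9] [337.  263.9]
[[13  7 11 10 85]] [[303.01176471 256.11764706]]
the job is handed in; nothing more can be done
the job is handed in; nothing more can be done
```

All three feeders on the bench are loaded, the lock pin is driven down, both tools are back on the mat, and the job is handed in at about 54 s of robot time. No verdict was reported.

- **Feeders:** I set each one in the chute and pushed it through with the stick nearest the base, the one on the mat. The last pictures show them in a row inside the cage. I estimate the rearmost at about 50 mm past the pin line; 32 mm is needed. No fourth feeder showed in any picture, but I did not check every spot the arm hid.
- **Pin:** I pressed it with the mallet until the force rose sharply to about 24 N and the arm stopped advancing. The picture afterwards shows the pin head down on its bush.
- **Tools and bystanders:** The stick is seen lying on the mat. The mallet's place comes only from a detector and pixel check on the top view. Its head was where I expected it, and it looked upright. The bottle, jar and cup look unmoved by eye; I did not measure them.
- **Disagreements:** Both cameras were several millimetres off from what contact showed. I set the chute's centre line by touching its two walls with the held feeder.
- **Picture budget:** I viewed 20 pictures against the budget of 14, more than the one or two extra allowed.

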